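# Walk the bench comparator home against its locating strip

## Task

Bring the heavy bench comparator home to its working place beside the polishing mill: the front edge of its iron base flat against the steel locating strip, touching along its whole length, with the ends of the base level with the ends of the strip to within a finger's breadth. It is too heavy to shove straight, so walk it there: push low on the back of the base at one rear corner, then at the other, so that each push swings that side ahead, gently, never with more than 38 N of push, and feel for the strip at the end. Do not touch its column, arm or dial, do not tip it, leave the tang, the jar, the dop block and the loupe where they are, and draw back from it when it is home.

Things in the scene. Friction and masses are not known exactly. Their poses are not given: they have to be found in the camera images.
- comparator: Bench comparator (dial gauge stand), loose, 6.2 to 6.9 kg: a grey-green iron base 190 x 110 mm, underside 4 mm and flat top 50 mm above the bench, upright sides, on four rubber feet (x = +-50, y = +-25 mm). Origin on the bench under the middle of the base, z up, x along the 190 mm. Front face (goes against the strip): y = -55 mm. Rear face (push here): y = +55 mm.
- gauge: The gauge fixed on the base, not to be touched; origin and axes as the comparator's. Steel column 24 mm thick at x = 0, y = +28 mm (foot 46 mm wide, to 64 mm high), 279 mm high; clamp and arm 180 to 214 mm high, clamp knob reaching back to y = +62 mm; white dial 58 mm across, 234 mm high, at y = -22 mm, over a 52 mm anvil. All lies within |x| = 29 mm.
- strip: Locating strip: dark steel bar 190 x 20 x 16 mm screwed to the bench. Origin: middle of its underside; x along it, y across it to the side the comparator comes from; its stop face is at y = +10 mm. Home, the comparator is at x = 0, y = 65 mm in the strip's frame, same yaw. It starts 60 to 100 mm short of that, up to 10 mm to either side and up to 0.12 rad askew.
- rear_near (a point): Rear corner of the base on the robot's side: x = -95, y = +55 mm in the comparator's frame, 27 mm above the bench. Pushed squarely 15 mm in from this corner, the base swings about a point near the two far feet (about 50 mm beyond the middle) against 17 to 24 N; it stops when the push stops. Pushed straight it drags with 35 to 43 N.
- rear_far (a point): Rear corner of the base on the side away from the robot: x = +95, y = +55 mm in the comparator's frame, 27 mm above the bench. Pushed squarely 15 mm in from this corner, the base swings about a point near the two near feet (about 50 mm beyond the middle) against 17 to 24 N; it stops when the push stops.
- front_near (a point): Front corner of the base on the robot's side: x = -95, y = -55 mm in the comparator's frame, 27 mm above the bench.
- front_far (a point): Front corner of the base on the side away from the robot: x = +95, y = -55 mm in the comparator's frame, 27 mm above the bench.
- tang: Bystander: a polishing tang with red legs on three points, 225 mm long, 130 mm wide, 90 mm high, 0.75 kg; origin on the bench under its middle, x towards its dop clamp.
- jar: Bystander: amber glass jar with a black cap, 48 mm across, 58 mm high; origin at the middle of its underside.
- dop_block: Bystander: wooden block 75 x 48 mm with six copper dops in it, 59 mm high; origin at the middle of its underside.
- loupe: Bystander: a folding loupe, black eyepiece 25 mm across and 22 mm high, with a steel cover 40 x 22 mm; origin under the eyepiece.

How it is judged:
By the outcome, as a careful person would: the job done as asked, in the order asked, and still so for the second after the job is handed in, with the robot touching nothing.
It also fails if it takes over 72 s, if anything falls off the work surface, if the arm or the gripper's body presses on something with over 40 N, if the wrist force passes 120 N, or if a joint passes its speed limit or range.

## Robot

A 7-joint arm with a two-finger parallel gripper is mounted at the origin on the work surface. World frame = base frame: x ahead of the robot, y to its left, z up, the work surface at z = 0. Lengths are in m, angles in rad, forces in N, time in s.
With the tool pointing down it reaches from about 0.425 to 1.025 m from the base axis. Payload 3.6 kg.
Tool frame: the origin (TCP) lies between the finger pads; the fingertips stand 17 mm ahead of it and the grasp point (between the pads) lies 2 mm behind it; y points along the fingers, x is the direction in which the jaws open and shut, and the axes are right-handed (so a half turn about y gives the same grasp; the last joint's range is limited). The gripper opens to 85 mm and grips with 20 to 120 N. Pads are 22 mm wide; open, the fingers measure 114 mm over their backs; the gripper's body (76 mm by 85 mm) begins 54 mm behind the grasp point. The pads swing forward as they close: fully open they stand 13 mm farther back than shut.
Start: joints at [1.097, 0.591, 0.048, 1.609, -0.033, 0.943, -0.034], TCP at [0.269, -0.673, 0.248] pointing down, gripper open.
Joint ranges: [-2.69, 2.69], [-0.47, 2.24], [-1.27, 1.36], [0.19, 2.51], [-1.53, 4.68], [0.08, 2.07], [-3.09, 3.09]. Speed limits (rad/s): [2.57, 2.57, 3.14, 3.14, 3.14, 3.14, 3.14].

## Interface

Orientations are given as [roll, pitch, yaw] about the fixed x, y, z axes, in that order (R = Rz(yaw) Ry(pitch) Rx(roll)).
In Python, from rig import bot gives the robot as it stands.
- The arm moves only by the shell command python3 -m inch 'ROWS' [FORCE]. ROWS is JSON, one flat list of numbers, 7 for each row, row after row: the shift along the tool's x, y, z in cm, then the turn, a rotation vector about the tool's x, y, z in degrees, then the opening, from -1 (shut) to 1 (fully open). A call has exactly 10 rows; each row shifts and turns the pose as measured when the row begins, along the tool's axes as they then stand; what a row does not reach is not made up. A row lasts 1/12 s, in which the tool goes at most 41.7 mm and 7.16 degrees, less where a joint would pass 70% of its speed; a pose out of reach is approached as far as the arm can. A call is refused whole if a number of a shift passes 4.17 or a number of a turn 7.16, either way. A call with a gripper value outside its range is refused whole. The fingers move at their own pace and stop on an object; FORCE is the grip in N (left out, the last holds). Time passes only in rows, so rows that do not move let the fingers close, or fill a call up. It gives the time, the measured TCP pose, the force and the opening at its end, in the units of the state.
- bot.read_state(): the state, without advancing time (a new reading comes with each control period).
- bot.grab_frame(name): name is "scene" or "side" or "wrist"; returns a dict with "frame" (400x640x3 uint8, red, green, blue), "camera_matrix" (3x3 intrinsics, pixels), "R" (3x3) and "t" (3): a world point X has camera coordinates R X + t. Camera axes: x right, y down, z forward; pixel columns grow to the right and rows downward; lengths in m; the calibration is good to about 2 mm. A picture is of the moment at which its call begins. There is no depth.
- bot.finish_job(): hands the job in, once; it reports no verdict.
The state is a dict: "clock": time; "joints": joint angles; "joint_vel": joint speeds; "joint_torque": joint torques, N m; "eef_pos": TCP position; "tcp_rot": TCP orientation; "contact_force": force on the tool from outside, world axes, zero at the start; "ft_torque": the same for the moment, N m; "gripper_width": opening from 0.0 (shut) to 1.0 (fully open).
Only numpy, scipy, OpenCV 4.12 (cv2) and the standard library are available. Lean on these libraries where they do the work, as an engineer would, in place of code of your own. Each camera call takes 0.05 s, during which the arm holds its last target.

## Working session

There is one attempt and no reset: what is moved stays moved. The work goes in short steps, Python scripts to look and compute and a shell command to move; the robot and the scene stay as the last step left them, time stands still between calls to the robot, and variables do not carry over. Pictures are saved under pics/ and viewed, and the job is handed in when it is done.

```bash
ls; mkdir -p pics
python3 - <<'E'
from rig import bot
import cv2
s=bot.read_state(); print({k:v for k,v in s.items()})
for n in ["scene","side","wrist"]:
    f=bot.grab_frame(n); cv2.imwrite(f"pics/a_{n}.png",f["frame"][:,:,::-1]); print(n,f["camera_matrix"],f["R"],f["t"])
E
```

```text
pics
{'clock': 0.0, 'joints': array([ 1.09647242,  0.59210811,  0.04826848,  1.60984474, -0.03329167,
        0.94269527, -0.03368948]), 'joint_vel': array([-9.01440684e-04, -4.30160243e-04,  2.65408636e-03,  2.76656229e-05,
        5.26172764e-04,  3.32040054e-04,  4.24936750e-04]), 'joint_torque': array([ 1.35174369e-04, -5.48689449e+01,  1.54664565e+00, -1.98120958e+01,
        9.36738448e-03,  8.63375317e-03,  2.68193702e-06]), 'eef_pos': array([ 0.26919923, -0.67230899,  0.24713964]), 'tcp_rot': array([-1.57091218,  0.00224854, -1.18985115]), 'contact_force': array([0.36772497, 0.15580137, 0.61798638]), 'ft_torque': array([0.01181075, 0.0088964 , 0.05941808]), 'gripper_width': 0.9998450779833559}
scene [[383.11724506   0.         321.52044971]
 [  0.         383.11724506 203.78395757]
 [  0.           0.           1.        ]] [[-0.23479629  0.97203512 -0.00429409]
 [ 0.64214656  0.15179188 -0.75140337]
 [-0.72973865 -0.17918416 -0.65982917]] [ 0.21482592 -0.30936048  1.27012676]
side [[445.12004844   0.         315.2901071 ]
 [  0.         445.12004844 200.80769404]
 [  0.           0.           1.        ]] [[ 0.68618643 -0.72741607  0.00374789]
 [-0.45196629 -0.4303748  -0.78134756]
 [ 0.56997777  0.53445617 -0.62408489]] [-0.44968677  0.26753183  0.70031906]
wrist [[299.10285944   0.         319.53786691]
 [  0.         299.10285944 205.58280582]
 [  0.           0.           1.        ]] [[ 0.3718181  -0.92830481 -0.00121802]
 [-0.88035456 -0.353028    0.31677607]
 [-0.29449475 -0.11671079 -0.94849957]] [-0.72550349 -0.04132987  0.3800144 ]
```

View pics/a_scene.png

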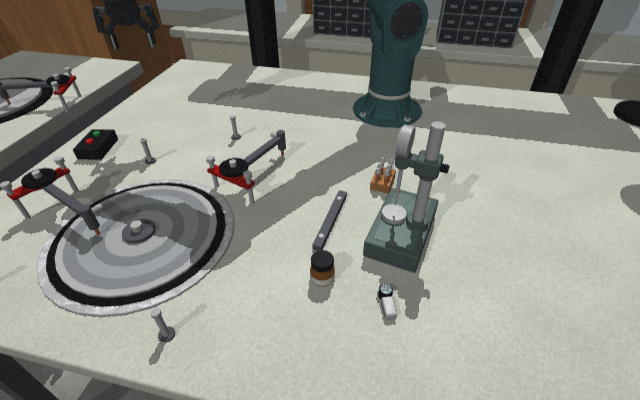

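View pics/a_side.png

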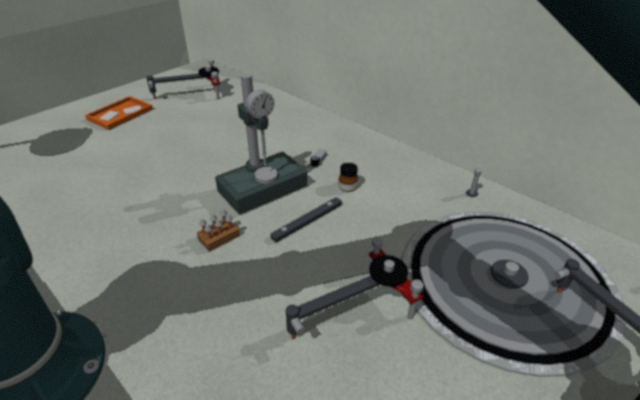

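View pics/a_wrist.png

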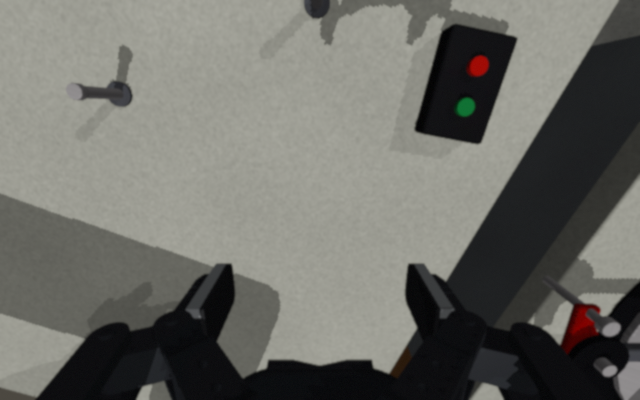

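Run:
```python
import cv2
a=cv2.imread("pics/a_scene.png")[120:330,290:470]; cv2.imwrite("pics/b1.png",cv2.resize(a,None,fx=2.8,fy=2.8,interpolation=cv2.INTER_CUBIC))
a=cv2.imread("pics/a_side.png")[60:260,185:375]; cv2.imwrite("pics/b2.png",cv2.resize(a,None,fx=3,fy=3,interpolation=cv2.INTER_CUBIC))
```

```text
(no output)
```

View pics/b1.png

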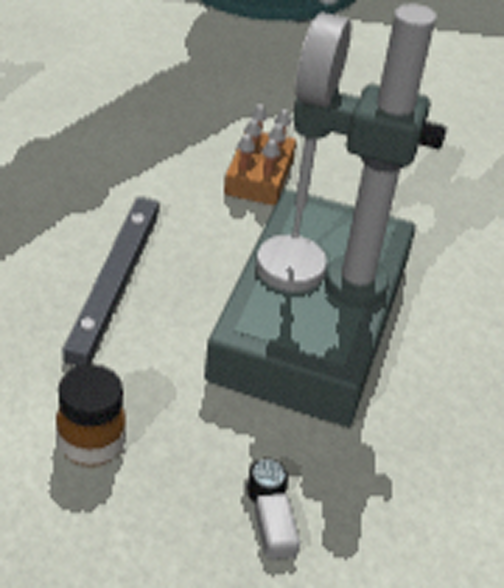

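View pics/b2.png

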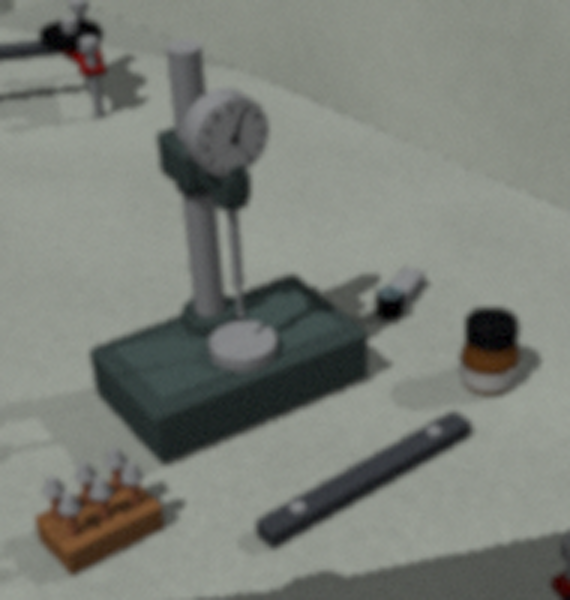

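```bash
cat > h.py <<'E'
import numpy as np, cv2
def ray(f,uv,z):
    uv=np.atleast_2d(np.float64(uv)); d=np.c_[uv,np.ones(len(uv))]@np.linalg.inv(f["camera_matrix"]).T@f["R"]
    c=-f["R"].T@f["t"]; return (c+d*((z-c[2])/d[:,2])[:,None])[:,:2]
def rect(f,z,x0,y0,w,h,s=0.0005):
    # top view: col -> +y... image col = (x-x0)/s, row=(y0-y)/s
    X=np.array([[x0,y0,z],[x0+w,y0,z],[x0+w,y0-h,z],[x0,y0-h,z]])
    p=(X@f["R"].T+f["t"])@f["camera_matrix"].T; p=np.float32(p[:,:2]/p[:,2:])
    q=np.float32([[0,0],[w/s,0],[w/s,h/s],[0,h/s]])
    return cv2.warpPerspective(np.ascontiguousarray(f["frame"][:,:,::-1]),cv2.getPerspectiveTransform(p,q),(int(w/s),int(h/s)),flags=cv2.INTER_CUBIC)
E
python3 - <<'E'
from rig import bot
from h import *
for n,o,k,pb,ps in [("scene",(290,120),2.8,[(282,192),(413,228),(352,397),(210,345)],[(137,198),(159,202),(86,358),(66,352)]),("side",(185,60),3,[(165,425),(93,352),(292,278),(367,338)],[(277,535),(260,522),(452,412),(470,425)])]:
    f=bot.grab_frame(n)
    for p,z in ((pb,.05),(ps,.016)):
        q=ray(f,np.array(p)/k+o,z); print(n,z,q.round(4).tolist(),q.mean(0).round(4))
    for z in(.05,.016): cv2.imwrite(f"pics/r_{n}_{z}.png",rect(f,z,.42,.2,.4,.3,.0005))
E
```

```text
scene 0.05 [[0.4722, 0.0572], [0.4937, 0.1625], [0.6801, 0.1252], [0.6551, 0.0256]] [0.5753 0.0926]
scene 0.016 [[0.4663, -0.0648], [0.4673, -0.0452], [0.6573, -0.0639], [0.655, -0.0797]] [ 0.5615 -0.0634]
side 0.05 [[0.4628, 0.0406], [0.4817, 0.1505], [0.6593, 0.1167], [0.6401, 0.0114]] [0.561  0.0798]
side 0.016 [[0.4636, -0.0735], [0.4644, -0.0554], [0.6489, -0.0703], [0.6463, -0.0907]] [ 0.5558 -0.0725]
```

```bash
ls pics
```

```text
a_scene.png
a_side.png
a_wrist.png
b1.png
b2.png
r_scene_0.016.png
r_scene_0.05.png
r_side_0.016.png
r_side_0.05.png
```

Run:
```python
from rig import bot
from h import *
F={n:bot.grab_frame(n) for n in("scene","side")}
for n in F: print(n,-F[n]["R"].T@F[n]["t"], bot.read_state()["clock"])
P=[F[n]["camera_matrix"]@np.c_[F[n]["R"],F[n]["t"]] for n in F]
a=np.array([(282,192),(413,228),(352,397),(210,345),(137,198),(159,202),(86,358),(66,352)])/2.8+(290,120)
b=np.array([(165,425),(93,352),(292,278),(367,338),(277,535),(260,522),(452,412),(470,425)])/3+(185,60)
X=cv2.triangulatePoints(P[0],P[1],a.T,b.T); X=(X[:3]/X[3]).T; print(X.round(4))
for n,p in zip(P,(a,b)):
    q=np.c_[X,np.ones(8)]@n.T; print((q[:,:2]/q[:,2:]-p).round(1).tolist())
```

```text
scene [1.17595569 0.06572666 0.60653466] 0.35
side [ 0.03031803 -0.58626027  0.64777926] 0.35
[[ 0.4681  0.0533  0.0425]
 [ 0.4874  0.162   0.0427]
 [ 0.6699  0.1273  0.0399]
 [ 0.649   0.0227  0.0411]
 [ 0.4653 -0.068   0.0127]
 [ 0.4664 -0.0489  0.0122]
 [ 0.6536 -0.0656  0.0111]
 [ 0.6516 -0.0837  0.0099]]
[[-1.9, 1.2], [-0.8, 0.6], [0.6, -0.3], [-1.2, 0.6], [-1.3, 0.6], [-1.5, 0.7], [-0.4, 0.1], [-1.4, 0.5]]
[[-1.5, -1.0], [-0.6, -0.5], [0.3, 0.2], [-0.8, -0.4], [-1.1, -0.5], [-1.3, -0.6], [-0.3, -0.1], [-0.9, -0.3]]
```

View pics/r_scene_0.05.png

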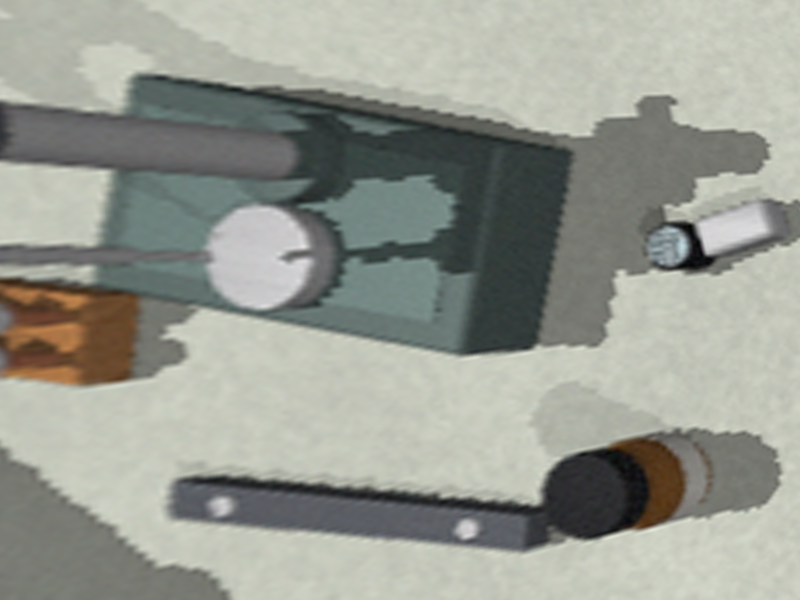

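View pics/r_side_0.05.png

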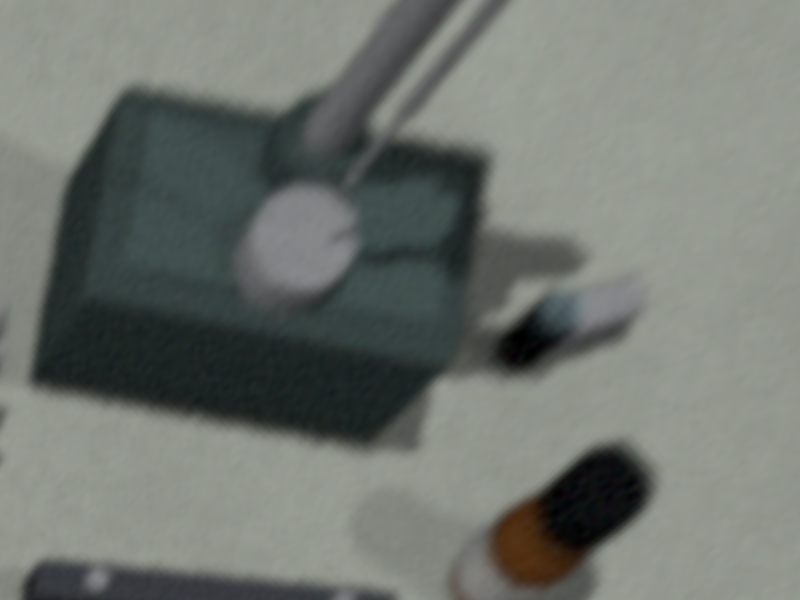

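Run:
```python
from rig import bot
from h import *
F={n:bot.grab_frame(n) for n in("scene","side")}
g=lambda n,p,z:print(n,z,ray(F[n],(np.array(p)+.5)/(2.8 if n=="scene" else 3)-.5+((290,120) if n=="scene" else (185,60)),z).round(4).tolist())
print("block bottom"); g("scene",[(225,193),(277,203)],0); g("side",[(73,570),(162,525),(45,545)],0)
print("block top far edge"); g("scene",[(226,172),(279,183)],.03);
print("jar cap top"); g("scene",[(91,388)],.058); g("side",[(492,325)],.058)
print("jar bottom"); g("scene",[(90,445)],.0); g("side",[(486,380)],0)
print("loupe"); g("scene",[(268,472)],.022); g("side",[(390,290)],.022)
print("bolts"); g("scene",[(138,217),(88,323)],.016); g("side",[(298,506),(434,431)],.016)
print("base bottom"); g("scene",[(207,380),(350,427)],.004); g("side",[(165,462),(365,378),(100,388)],.004)
```

```text
block bottom
scene 0 [[0.421, 0.006], [0.4244, 0.0528]]
side 0 [[0.3552, 0.0161], [0.4256, 0.0073], [0.3565, 0.0504]]
block top far edge
scene 0.03 [[0.4292, 0.0057], [0.4341, 0.0522]]
jar cap top
scene 0.058 [[0.7189, -0.0458]]
side 0.058 [[0.7123, -0.0533]]
jar bottom
scene 0.0 [[0.7214, -0.0461]]
side 0 [[0.7156, -0.0481]]
loupe
scene 0.022 [[0.7321, 0.0773]]
side 0.022 [[0.7342, 0.0767]]
bolts
scene 0.016 [[0.4901, -0.0598], [0.6215, -0.0717]]
side 0.016 [[0.4941, -0.0613], [0.6225, -0.0745]]
base bottom
scene 0.004 [[0.6466, 0.0246], [0.6665, 0.1296]]
side 0.004 [[0.4683, 0.0558], [0.646, 0.0211], [0.4906, 0.1648]]
```

```bash
python3 -m inch '[-1.5,-1.8,2.8,0,-3,0,-1, -1.5,-1.8,2.8,0,-3,0,-1, -1.5,-1.8,2.8,0,-3,0,-1, -1.5,-1.8,2.8,0,-3,0,-1, -1.5,-1.8,2.8,0,-3,0,-1, -1.5,-1.8,2.8,0,-3,0,-1, -1.5,-1.8,2.8,0,-3,0,-1, -1.5,-1.8,2.8,0,-3,0,-1, -1.5,-1.8,2.8,0,-3,0,-1, -1.5,-1.8,2.8,0,-3,0,-1]' 30
```

```text
clock: 1.28
eef_pos: [0.4075, -0.3864, 0.4291]
tcp_rot: [-1.576, 0.008, -0.658]
contact_force: [0.0, 1.0, -0.1]
gripper_width: -0.001
```

```bash
python3 -m inch '[-1,0,4,0,-3.3,0,-1, -1,0,4,0,-3.3,0,-1, -1,0,4,0,-3.3,0,-1, -1,0,4,0,-3.3,0,-1, -1,0,4,0,-3.3,0,-1, -1,0,4,0,-3.3,0,-1, -1,0,4,0,-3.3,0,-1, -1,0,4,0,-3.3,0,-1, -1,0,4,0,-3.3,0,-1, -1,0,4,0,-3.3,0,-1]'
```

```text
clock: 2.12
eef_pos: [0.4683, 0.0183, 0.4359]
tcp_rot: [-1.581, -0.012, -0.058]
contact_force: [0.1, 0.6, 0.1]
gripper_width: -0.004
```

```bash
python3 -m inch '[0.3,0.6,2.4,-2.5,0.2,0,-1, 0.3,0.6,2.4,-2.5,0.2,0,-1, 0.3,0.6,2.4,-2.5,0.2,0,-1, 0.3,0.6,2.4,-2.5,0.2,0,-1, 0.3,0.6,2.4,-2.5,0.2,0,-1, 0.3,0.6,2.4,-2.5,0.2,0,-1, 0.3,0.6,2.4,-2.5,0.2,0,-1, 0.3,0.6,2.4,-2.5,0.2,0,-1, 0.3,0.6,2.4,-2.5,0.2,0,-1, 0.3,0.6,2.4,-2.5,0.2,0,-1]'
python3 - <<'E'
from rig import bot
import cv2
for n in ["scene","side"]:
    f=bot.grab_frame(n); cv2.imwrite(f"pics/c_{n}.png",f["frame"][:,:,::-1])
print(bot.read_state()["joints"].round(2))
E
```

```text
clock: 2.95
eef_pos: [0.5173, 0.251, 0.3327]
tcp_rot: [-2.032, -0.045, -0.09]
contact_force: [0.6, -0.2, 0.3]
gripper_width: -0.001
[-0.31  0.49 -0.58  1.73  0.55  1.41 -1.18]
```

View pics/c_scene.png

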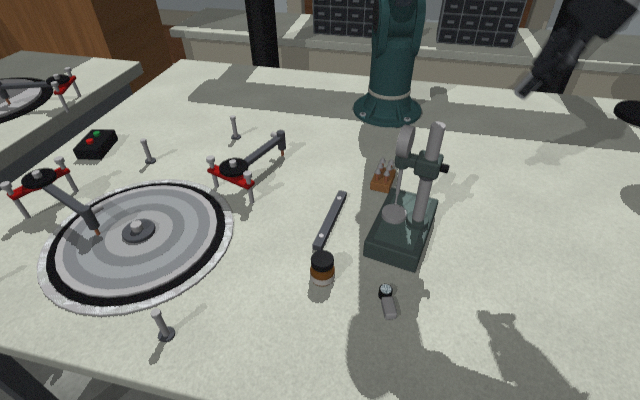

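```bash
cat >> h.py <<'E'
from scipy.spatial.transform import Rotation as Ro
def cmd(bot,target):
    s=bot.read_state(); R=Ro.from_euler('xyz',s["tcp_rot"])
    d=np.array(target)-s["eef_pos"]; print("tool cm",(R.inv().apply(d)*100).round(2),"pos",s["eef_pos"].round(4),s["tcp_rot"].round(3))
    yd=R.apply([0,-np.sin(.44),-np.cos(.44)]); Rt=Ro.from_euler('xyz',[-np.pi/2-.44,0,-.09])
    print("turn deg",np.degrees((R.inv()*Rt).as_rotvec()).round(1))
E
python3 - <<'E'
from rig import bot
from h import *
cmd(bot,(.507,.205,.035))
E
```

```text
tool cm [-1.53 28.55  8.54] pos [0.5156 0.2544 0.3291] [-2.03  -0.037 -0.083]
turn deg [ 1.1 -0.6  2.1]
```

```bash
python3 -m inch '[-0.15,3,0.9,0.1,0,0.2,-1, -0.15,3,0.9,0.1,0,0.2,-1, -0.15,3,0.9,0.1,0,0.2,-1, -0.15,3,0.9,0.1,0,0.2,-1, -0.15,3,0.9,0.1,0,0.2,-1, -0.15,3,0.9,0.1,0,0.2,-1, -0.15,3,0.9,0.1,0,0.2,-1, -0.15,3,0.9,0.1,0,0.2,-1, -0.15,2,0.5,0.1,0,0.2,-1, -0.15,1.5,0.4,0.1,0,0.2,-1]'
python3 - <<'E'
from rig import bot
from h import *
for n in ["scene","side"]:
    f=bot.grab_frame(n); cv2.imwrite(f"pics/d_{n}.png",f["frame"][:,:,::-1])
cmd(bot,(.507,.205,.035))
E
```

```text
clock: 3.88
eef_pos: [0.5134, 0.209, 0.0441]
tcp_rot: [-1.996, -0.023, -0.105]
contact_force: [0.4, -0.7, 0.6]
gripper_width: 0.002
tool cm [-0.53  0.93  0.04] pos [0.5125 0.2079 0.0437] [-1.999 -0.021 -0.105]
turn deg [-0.6 -1.3  0.7]
```

View pics/d_scene.png

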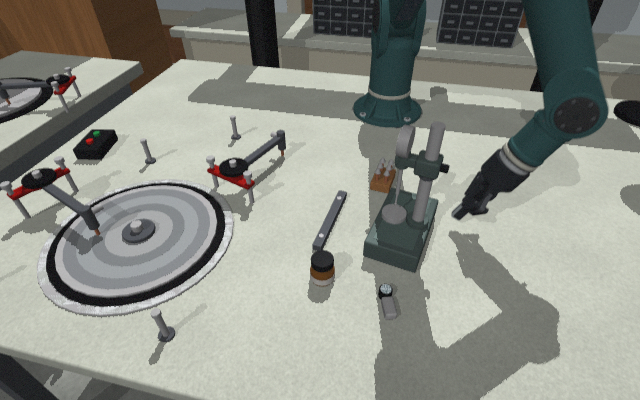

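View pics/d_side.png

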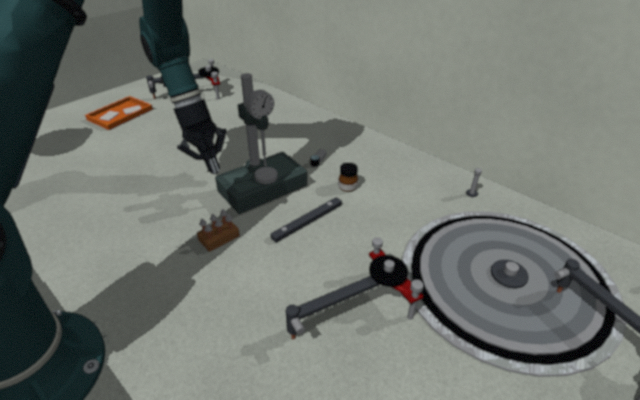

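```bash
python3 -m inch '[-0.06,0.31,-0.24,0,-0.1,0.1,-1, -0.06,0.31,-0.24,0,-0.1,0.1,-1, -0.06,0.31,-0.24,0,-0.1,0.1,-1, -0.06,0.31,-0.24,0,-0.1,0.1,-1, -0.06,0.31,-0.24,0,-0.1,0.1,-1, -0.06,0.06,-0.14,0,0,0,-1, -0.06,0.06,-0.14,0,0,0,-1, -0.06,0.06,-0.14,0,0,0,-1, -0.06,0.06,-0.14,0,0,0,-1, -0.06,0.06,-0.14,0,0,0,-1]'
python3 - <<'E'
from rig import bot
from h import *
s=bot.read_state();d=s["eef_pos"][:2]-(.568,.092);print(d@(.982,-.191),d@(.191,.982),s["tcp_rot"])
E
```

```text
clock: 4.82
eef_pos: [0.508, 0.1853, 0.0409]
tcp_rot: [-1.99, -0.02, -0.1]
contact_force: [-0.0, -0.0, 0.6]
gripper_width: -0.005
-0.07670563567916021 0.08012099506940176 [-1.99039641 -0.01950092 -0.10025805]
```

```bash
python3 -m inch '[-0.07,0.19,-0.13,0,0,0,-1, -0.07,0.19,-0.13,0,0,0,-1, -0.07,0.19,-0.13,0,0,0,-1, -0.07,0.19,-0.13,0,0,0,-1, -0.06,0.19,-0.13,0,0,0,-1, -0.03,0.06,-0.14,0,0,0,-1, -0.03,0.06,-0.14,0,0,0,-1, -0.03,0.06,-0.14,0,0,0,-1, -0.03,0.06,-0.14,0,0,0,-1, -0.03,0.06,-0.14,0,0,0,-1]'
python3 - <<'E'
from rig import bot
from h import *
s=bot.read_state();d=s["eef_pos"][:2]-(.568,.092);print(d@(.982,-.191),d@(.191,.982),s["tcp_rot"],s["contact_force"])
E
```

```text
clock: 5.65
eef_pos: [0.5037, 0.1768, 0.0345]
tcp_rot: [-1.972, -0.024, -0.094]
contact_force: [0.8, 4.1, 1.5]
gripper_width: 0.001
-0.07936850505855952 0.07098932543750187 [-1.97184058 -0.02422631 -0.09448582] [0.77500894 4.12723083 1.47031504]
```

```bash
python3 -m inch '[-0.05,0.1,-0.25,0,0,0,-1, -0.06,0.12,-0.3,0,0,0,-1, -0.08,0.14,-0.34,0,0,0,-1, -0.1,0.16,-0.37,0,0,0,-1, -0.1,0.16,-0.37,0,0,0,-1, -0.1,0.16,-0.37,0,0,0,-1, -0.1,0.16,-0.41,0,0,0,-1, -0.1,0.16,-0.41,0,0,0,-1, -0.1,0.18,-0.44,0,0,0,-1, -0.1,0.18,-0.44,0,0,0,-1]'
python3 - <<'E'
from rig import bot
from h import *
s=bot.read_state();d=s["eef_pos"][:2]-(.568,.092);print(d@(.982,-.191),d@(.191,.982),s["tcp_rot"],s["contact_force"])
E
```

```text
clock: 6.48
eef_pos: [0.5031, 0.1761, 0.0357]
tcp_rot: [-1.894, -0.046, -0.073]
contact_force: [1.2, 8.5, 4.1]
gripper_width: -0.002
-0.07982675400504631 0.0701412880297493 [-1.89372424 -0.04561136 -0.07338993] [1.21616348 8.52197733 4.12488695]
```

```bash
python3 -m inch '[-0.1,0.24,-0.55,-1.2,0.3,0.3,-1, -0.1,0.26,-0.6,-1.2,0.3,0.3,-1, -0.12,0.28,-0.65,-1.2,0.3,0.3,-1, -0.12,0.3,-0.7,-1.2,0.3,0.3,-1, -0.12,0.31,-0.75,-1.2,0.3,0.3,-1, -0.12,0.31,-0.75,-1.2,0.3,0.3,-1, -0.12,0.33,-0.8,-1.2,0.3,0.3,-1, -0.12,0.33,-0.8,-1.2,0.3,0.3,-1, -0.12,0.34,-0.85,-1.2,0.3,0.3,-1, -0.12,0.34,-0.85,-1.2,0.3,0.3,-1]'
python3 - <<'E'
from rig import bot
from h import *
s=bot.read_state();d=s["eef_pos"][:2]-(.568,.092);print(d@(.982,-.191),d@(.191,.982),s["tcp_rot"],s["contact_force"])
E
```

```text
clock: 7.32
eef_pos: [0.5035, 0.1762, 0.035]
tcp_rot: [-1.951, -0.047, -0.104]
contact_force: [2.2, 12.8, 0.5]
gripper_width: 0.0
-0.0794418183663918 0.07039693428116645 [-1.9505255  -0.04690197 -0.10364161] [ 2.22404093 12.76671913  0.49527892]
```

```bash
python3 -m inch '[-0.14,0.38,-0.95,-1.2,0.1,0.4,-1, -0.14,0.4,-1.0,-1.2,0.1,0.4,-1, -0.16,0.42,-1.05,-1.3,0.1,0.4,-1, -0.16,0.44,-1.1,-1.3,0.1,0.4,-1, -0.18,0.46,-1.15,-1.3,0.1,0.4,-1, -0.18,0.48,-1.2,-1.3,0.1,0.4,-1, -0.18,0.48,-1.2,-1.4,0.1,0.4,-1, -0.18,0.5,-1.25,-1.4,0.1,0.4,-1, -0.18,0.5,-1.25,-1.4,0.1,0.4,-1, -0.18,0.52,-1.3,-1.4,0.1,0.4,-1]'
python3 - <<'E'
from rig import bot
from h import *
s=bot.read_state();d=s["eef_pos"][:2]-(.568,.092);print(d@(.982,-.191),d@(.191,.982),s["tcp_rot"],s["contact_force"])
E
```

```text
clock: 8.15
eef_pos: [0.5034, 0.176, 0.0349]
tcp_rot: [-1.946, -0.033, -0.085]
contact_force: [1.2, 18.5, 4.0]
gripper_width: -0.004
-0.07951787348805882 0.07018186141623367 [-1.94568765 -0.03322292 -0.08509112] [ 1.21275439 18.48798142  3.97017349]
```

```bash
python3 -m inch '[-0.2,0.55,-1.35,-1.5,0.1,0.4,-1, -0.2,0.56,-1.4,-1.5,0.1,0.4,-1, -0.2,0.58,-1.45,-1.5,0.1,0.4,-1, -0.2,0.6,-1.5,-1.6,0.1,0.4,-1, -0.2,0.62,-1.55,-1.6,0.1,0.4,-1, -0.2,0.62,-1.55,-1.6,0.1,0.4,-1, -0.2,0.64,-1.6,-1.6,0.1,0.4,-1, -0.2,0.64,-1.6,-1.6,0.1,0.4,-1, -0.2,0.64,-1.6,-1.6,0.1,0.4,-1, -0.2,0.64,-1.6,-1.6,0.1,0.4,-1]'
python3 - <<'E'
from rig import bot
from h import *
s=bot.read_state();d=s["eef_pos"][:2]-(.568,.092);print(d@(.982,-.191),d@(.191,.982),s["tcp_rot"],s["contact_force"])
E
```

```text
clock: 8.98
eef_pos: [0.5028, 0.1758, 0.0353]
tcp_rot: [-1.914, -0.033, -0.043]
contact_force: [-0.9, 22.1, 6.9]
gripper_width: -0.001
-0.08003283574970708 0.06980430664141186 [-1.91399919 -0.03336876 -0.04318425] [-0.85199324 22.14866089  6.8522699 ]
```

```bash
python3 -m inch '[-0.2,0.52,-1.6,-1.8,0.6,0.4,-1, -0.2,0.52,-1.65,-1.8,0.6,0.4,-1, -0.2,0.54,-1.7,-1.9,0.6,0.4,-1, -0.2,0.54,-1.75,-1.9,0.6,0.4,-1, -0.2,0.56,-1.8,-1.9,0.6,0.4,-1, -0.2,0.56,-1.8,-1.9,0.6,0.4,-1, -0.2,0.56,-1.8,-1.9,0.6,0.4,-1, -0.2,0.56,-1.8,-1.9,0.6,0.4,-1, -0.2,0.56,-1.8,-1.9,0.6,0.4,-1, -0.2,0.56,-1.8,-1.9,0.6,0.4,-1]'
python3 - <<'E'
from rig import bot
from h import *
s=bot.read_state();d=s["eef_pos"][:2]-(.568,.092);print(d@(.982,-.191),d@(.191,.982),s["tcp_rot"],s["contact_force"])
E
```

```text
clock: 9.82
eef_pos: [0.4909, 0.1519, 0.0354]
tcp_rot: [-1.931, -0.039, -0.085]
contact_force: [0.6, 21.3, -2.6]
gripper_width: -0.003
-0.08713373844820083 0.04406673754928071 [-1.93136511 -0.03937997 -0.08473462] [ 0.59495273 21.30934627 -2.57076711]
```

```bash
python3 -m inch '[-0.2,0.58,-1.75,-1.9,0.3,0.4,-1, -0.2,0.58,-1.75,-1.9,0.3,0.4,-1, -0.2,0.58,-1.75,-1.9,0.3,0.4,-1, -0.2,0.58,-1.75,-1.9,0.3,0.4,-1, -0.2,0.58,-1.75,-1.9,0.3,0.4,-1, -0.2,0.5,-1.6,-1.6,0.3,0.4,-1, -0.1,0.3,-0.9,-0.9,0.1,0.2,-1, 0,0,0,0,0,0,-1, 0,0,0.6,0,0,0,-1, 0,0,1.0,0,0,0,-1]'
python3 - <<'E'
from rig import bot
from h import *
s=bot.read_state();d=s["eef_pos"][:2]-(.568,.092);print(s["tcp_rot"],s["contact_force"])
for n in ["scene","side"]:
    f=bot.grab_frame(n); a=f["frame"][:,:,::-1]
    a=a[120:330,290:510] if n=="scene" else a[60:260,165:375]
    cv2.imwrite(f"pics/e_{n}.png",cv2.resize(a,None,fx=3,fy=3,interpolation=cv2.INTER_CUBIC))
E
```

```text
clock: 10.65
eef_pos: [0.4846, 0.15, 0.0299]
tcp_rot: [-1.947, -0.031, -0.071]
contact_force: [-0.7, -0.6, -0.5]
gripper_width: 0.003
[-1.94729357 -0.03128675 -0.07143146] [-0.72104555 -0.63367721 -0.52678553]
```

View pics/e_scene.png

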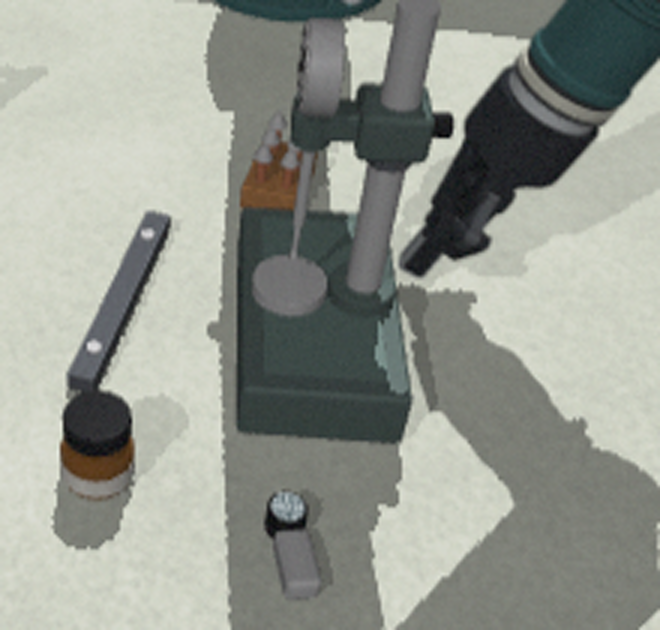

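View pics/e_side.png

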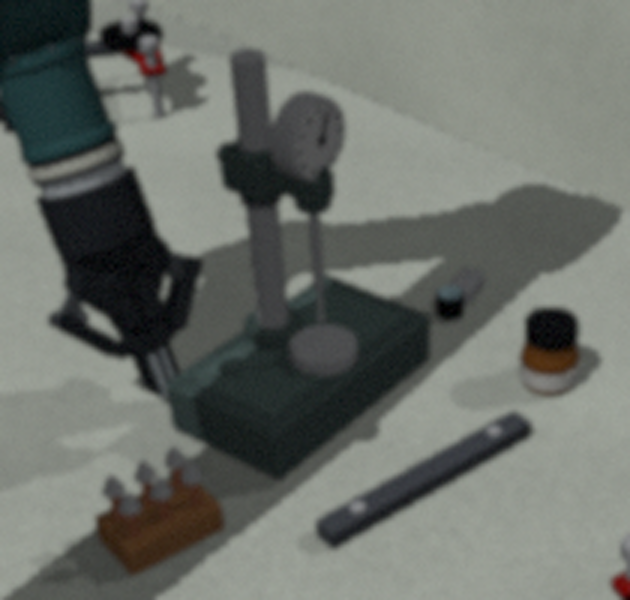

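```bash
cat >> h.py <<'E'
SC=(.558,-.0665); SY=-.09
def instrip(p):
    c,s=np.cos(SY),np.sin(SY); p=np.atleast_2d(p)-SC; return np.c_[p@(c,s),p@(-s,c)]
def pick(f,pts,off,k,z): return ray(f,(np.array(pts)+.5)/k-.5+off,z)
def base(bot,sb,db,so=(290,120),do=(165,60),k=3,z=.004):
    # sb: dict corner->px in scene, db in side ; corners: FN FF RN RF
    L={'FN':(-95,-55),'FF':(95,-55),'RN':(-95,55),'RF':(95,55)}
    A=[];B=[]
    for n,d,o in(("scene",sb,so),("side",db,do)):
        f=bot.grab_frame(n)
        for c,p in d.items():
            zz=.05 if c[-1]=='t' else z
            w=instrip(pick(f,[p],o,k,zz))[0]*1000; A.append(L[c[:2]]);B.append(w); print(n,c,w.round(1))
    A=np.array(A,float);B=np.array(B); a0=A.mean(0);b0=B.mean(0)
    H=((A-a0)[:,0]+1j*(A-a0)[:,1]).conj()@((B-b0)[:,0]+1j*(B-b0)[:,1]); th=np.angle(H)
    r=np.array([[np.cos(th),-np.sin(th)],[np.sin(th),np.cos(th)]]); c=b0-r@a0
    print("base x,y mm, th:",c.round(1),th.round(3),"res",(B-(A@r.T+c)).round(1).tolist())
    print({k:(r@np.array(v)+c).round(1).tolist() for k,v in L.items()})
    return c,th
E
python3 - <<'E'
from rig import bot
from h import *
base(bot,{'FF':(238,430),'RF':(402,441),'FNt':(242,212),'FFt':(241,391)},{'FN':(278,478),'FF':(430,354),'RN':(180,432)})
print(instrip(bot.read_state()["eef_pos"][:2])*1000)
E
```

```text
scene FF [ 96.3 114. ]
scene RF [ 70.7 220.1]
scene FNt [-75.5  72.5]
scene FFt [102.8 113.9]
side FN [-81.4  72.9]
side FF [104.5 117.6]
side RN [-106.2  166.2]
base x,y mm, th: [ -3.3 144.6] 0.259 res [[-6.4, -1.8], [-3.7, -2.1], [5.5, 5.4], [0.1, -1.9], [-0.4, 5.9], [1.9, 1.8], [3.0, -7.2]]
{'FN': [-81.0, 67.1], 'FF': [102.7, 115.8], 'RN': [-109.2, 173.4], 'RF': [74.5, 222.1]}
[[-92.51313853 210.41999536]]
```

```bash
python3 -m inch '[0,-0.72,1.0,-0.5,0.2,0.2,-1, 0.5,-0.72,1.0,-0.5,0.2,0.2,-1, 2.0,-0.13,0.33,-0.3,0.2,0.2,-1, 2.0,-0.13,0.33,-0.3,0,0.2,-1, 2.0,-0.13,0.33,-0.3,0,0.2,-1, 2.0,-0.13,0.33,-0.3,0,0.2,-1, 2.0,-0.13,0.33,-0.3,0,0.2,-1, 2.0,-0.13,0.33,0,0,0,-1, 1.7,-0.13,0.2,0,0,0,-1, 0,0,0,0,0,0,-1]'
cat >> h.py <<'E'
def tcp(bot):
    s=bot.read_state(); p=instrip(s["eef_pos"][:2])[0]*1000; print("TCP strip mm",p.round(1),"z",s["eef_pos"][2].round(4),"rot",s["tcp_rot"].round(3),"F",s["contact_force"].round(1),"t",s["clock"]); cs=s["joints"].round(2); print("J",cs)
E
python3 -c "
from rig import bot
from h import *
tcp(bot)"
```

```text
clock: 11.68
eef_pos: [0.63, 0.1708, 0.0353]
tcp_rot: [-2.017, -0.001, -0.098]
contact_force: [0.6, -0.6, 0.2]
gripper_width: 0.002
TCP strip mm [ 50.4 242.9] z 0.0353 rot [-2.017e+00 -1.000e-03 -9.800e-02] F [ 0.6 -0.6  0.2] t 11.6833
J [-0.23  0.9  -0.42  1.74  0.82  1.04 -1.25]
```

```bash
python3 -m inch '[0.05,0.09,-0.18,0,0,0,-1, 0.05,0.09,-0.18,0,0,0,-1, 0.02,0.09,-0.18,0,0,0,-1, 0.02,0.09,-0.18,0,0,0,-1, 0,0.1,-0.2,0,0,0,-1, 0,0.13,-0.3,-0.2,0,0,-1, 0,0.2,-0.5,-0.5,0,0,-1, 0.05,0.3,-0.75,-0.7,0,0,-1, 0.05,0.38,-1.0,-0.9,0,0,-1, 0.1,0.46,-1.2,-1.2,0,0,-1]'
python3 -c "
from rig import bot
from h import *
tcp(bot)"
```

```text
clock: 12.52
eef_pos: [0.6261, 0.1574, 0.0345]
tcp_rot: [-2.004, -0.005, -0.072]
contact_force: [-0.3, 16.8, -2.2]
gripper_width: 0.003
TCP strip mm [ 47.7 229.2] z 0.0345 rot [-2.004 -0.005 -0.072] F [-0.3 16.8 -2.2] t 12.5167
J [-0.21  0.89 -0.42  1.78  0.84  1.   -1.24]
```

```bash
python3 -m inch '[0.1,0.58,-1.3,-1.4,0.4,0,-1, 0.1,0.62,-1.4,-1.5,0.4,0,-1, 0.15,0.66,-1.5,-1.6,0.4,0,-1, 0.15,0.7,-1.6,-1.7,0.4,0,-1, 0.2,0.72,-1.65,-1.8,0.4,0,-1, 0.2,0.72,-1.7,-1.8,0.4,0,-1, 0.2,0.72,-1.7,-1.8,0.4,0,-1, 0.2,0.72,-1.7,-1.8,0.4,0,-1, 0.2,0.72,-1.7,-1.8,0.4,0,-1, 0.2,0.72,-1.7,-1.8,0.4,0,-1]'
python3 -c "
from rig import bot
from h import *
tcp(bot)"
```

```text
clock: 13.35
eef_pos: [0.6254, 0.1572, 0.0342]
tcp_rot: [-2.004, -0.051, -0.036]
contact_force: [-1.8, 20.7, 1.5]
gripper_width: 0.003
TCP strip mm [ 47.  228.8] z 0.0342 rot [-2.004 -0.051 -0.036] F [-1.8 20.7  1.5] t 13.35
J [-0.23  0.87 -0.41  1.82  0.9   0.96 -1.28]
```

```bash
python3 -m inch '[0.2,0.75,-1.8,-1.9,0.9,0.5,-1, 0.2,0.77,-1.85,-1.9,0.9,0.5,-1, 0.2,0.8,-1.9,-2.0,0.9,0.5,-1, 0.2,0.82,-1.95,-2.0,0.9,0.5,-1, 0.2,0.84,-2.0,-2.0,0.9,0.5,-1, 0.2,0.84,-2.0,-2.0,0.9,0.5,-1, 0.2,0.84,-2.0,-2.0,0.9,0.5,-1, 0.2,0.84,-2.0,-2.0,0.9,0.5,-1, 0.2,0.84,-2.0,-2.0,0.9,0.5,-1, 0.2,0.84,-2.0,-2.0,0.9,0.5,-1]'
python3 -c "
from rig import bot
from h import *
tcp(bot)"
```

```text
clock: 14.18
eef_pos: [0.6262, 0.1571, 0.0345]
tcp_rot: [-1.981, -0.054, -0.099]
contact_force: [-1.0, 24.1, 0.3]
gripper_width: 0.0
TCP strip mm [ 47.8 228.8] z 0.0345 rot [-1.981 -0.054 -0.099] F [-1.  24.1  0.3] t 14.1833
J [-0.21  0.87 -0.41  1.81  0.87  0.95 -1.31]
```

```bash
python3 -m inch '[0.2,0.88,-2.05,-2.1,0.7,0.5,-1, 0.2,0.9,-2.1,-2.1,0.7,0.5,-1, 0.2,0.92,-2.15,-2.2,0.7,0.5,-1, 0.2,0.94,-2.2,-2.2,0.7,0.5,-1, 0.2,0.96,-2.25,-2.3,0.7,0.5,-1, 0.2,0.96,-2.25,-2.3,0.7,0.5,-1, 0.2,0.96,-2.25,-2.3,0.7,0.5,-1, 0.2,0.96,-2.25,-2.3,0.7,0.5,-1, 0.2,0.96,-2.25,-2.3,0.7,0.5,-1, 0.2,0.96,-2.25,-2.3,0.7,0.5,-1]'
python3 -c "
from rig import bot
from h import *
tcp(bot)"
```

```text
clock: 15.02
eef_pos: [0.6321, 0.1455, 0.0347]
tcp_rot: [-1.974, -0.057, -0.117]
contact_force: [1.7, 23.3, -0.7]
gripper_width: 0.003
TCP strip mm [ 54.8 217.8] z 0.0347 rot [-1.974 -0.057 -0.117] F [ 1.7 23.3 -0.7] t 15.0167
J [-0.19  0.87 -0.41  1.8   0.87  0.94 -1.3 ]
```

```bash
python3 -m inch '[0.25,0.94,-2.25,-2.3,0.5,0.5,-1, 0.25,0.94,-2.25,-2.3,0.5,0.5,-1, 0.25,0.94,-2.25,-2.3,0.5,0.5,-1, 0.25,0.94,-2.25,-2.3,0.5,0.5,-1, 0.25,0.94,-2.25,-2.3,0.5,0.5,-1, 0.25,0.94,-2.25,-2.3,0.5,0.5,-1, 0.25,0.94,-2.25,-2.3,0.5,0.5,-1, 0.25,0.94,-2.25,-2.3,0.5,0.5,-1, 0.25,0.94,-2.25,-2.3,0.5,0.5,-1, 0.25,0.94,-2.25,-2.3,0.5,0.5,-1]'
python3 -c "
from rig import bot
from h import *
tcp(bot)"
```

```text
clock: 15.85
eef_pos: [0.648, 0.0985, 0.0341]
tcp_rot: [-2.024, -0.053, -0.119]
contact_force: [2.1, 18.8, -4.1]
gripper_width: -0.004
TCP strip mm [ 74.8 172.4] z 0.0341 rot [-2.024 -0.053 -0.119] F [ 2.1 18.8 -4.1] t 15.85
J [-0.16  0.88 -0.37  1.79  0.89  0.97 -1.26]
```

```bash
python3 -m inch '[0,-0.5,1.1,0,-0.2,0.3,-1, 0,-0.6,1.3,0,-0.2,0.3,-1, -1.6,-0.3,0.6,0,-0.2,0.3,-1, -2.2,-0.25,0.5,0,-0.2,0.3,-1, -2.2,-0.22,0.5,0,-0.1,0.3,-1, -2.2,-0.22,0.45,0,0,0.3,-1, -2.2,-0.22,0.45,0,0,0.3,-1, -2.2,-0.22,0.45,0,0,0.3,-1, -1.8,-0.22,0.45,0,0,0.3,-1, 0,0,0,0,0,0,-1]'
cat > look.py <<'E'
import sys
from rig import bot
from h import *
tcp(bot)
for n in ["scene","side"]:
    f=bot.grab_frame(n); a=f["frame"][:,:,::-1]
    a=a[120:330,290:510] if n=="scene" else a[60:260,165:375]
    cv2.imwrite(f"pics/{sys.argv[1]}_{n}.png",cv2.resize(a,None,fx=3,fy=3,interpolation=cv2.INTER_CUBIC))
E
python3 look.py f
```

```text
clock: 16.68
eef_pos: [0.4977, 0.1801, 0.0319]
tcp_rot: [-2.044, 0.006, -0.126]
contact_force: [-0.4, -0.5, 0.4]
gripper_width: 0.001
TCP strip mm [-82.2 240.2] z 0.0319 rot [-2.044  0.006 -0.126] F [-0.4 -0.5  0.4] t 16.6833
J [-0.32  0.84 -0.43  1.99  0.82  0.95 -1.49]
```

View pics/f_scene.png

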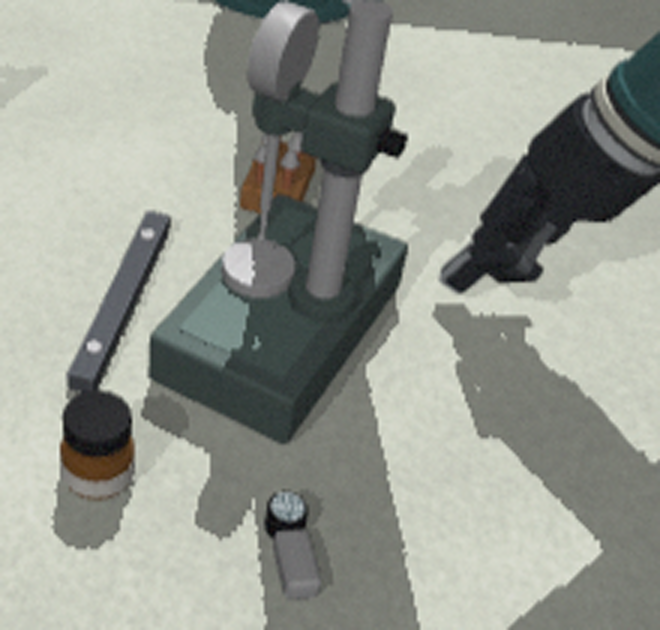

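View pics/f_side.png

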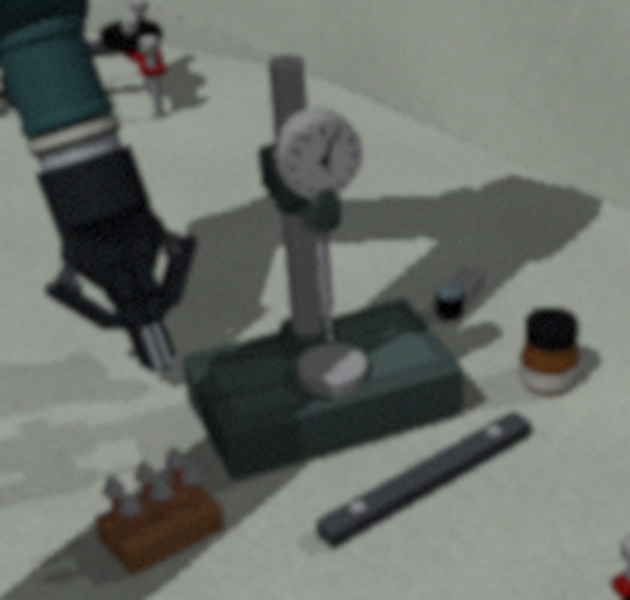

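Run:
```python
from rig import bot
from h import *
base(bot,{'FF':(151,375),'RF':(287,443),'RNt':(407,242)},{'FN':(235,477),'FF':(461,409),'RFt':(407,303)})
```

```text
scene FF [66.8 43.9]
scene RF [ 96.8 147.6]
scene RNt [-79.8 196.3]
side FN [-104.4   94.7]
side FF [74.6 45.7]
side RFt [ 95.  134.6]
base x,y mm, th: [ -5.6 119.2] -0.28 res [[-3.6, 3.8], [-4.1, 1.8], [1.9, -2.0], [7.7, 2.1], [4.1, 5.6], [-5.9, -11.2]]
{'FN': [-112.1, 92.6], 'FF': [70.5, 40.1], 'RN': [-81.7, 198.3], 'RF': [100.9, 145.8]}
```

```bash
python3 -m inch '[0.55,0.14,-0.42,0.3,-0.3,0,-1, 0.55,0.14,-0.42,0.3,-0.3,0,-1, 0.55,0.14,-0.42,0.2,-0.3,0,-1, 0.5,0.14,-0.42,0.2,-0.3,0,-1, 0,0.09,-0.18,0,-0.3,0,-1, 0,0.09,-0.18,0,0,0,-1, 0,0.09,-0.18,0,0,0,-1, 0,0.09,-0.18,0,0,0,-1, 0,0.09,-0.18,0,0,0,-1, 0,0.09,-0.18,0,0,0,-1]'
python3 -c "
from rig import bot
from h import *
tcp(bot)"
```

```text
clock: 17.72
eef_pos: [0.53, 0.1431, 0.0348]
tcp_rot: [-2.015, 0.005, -0.114]
contact_force: [1.0, 3.0, 1.3]
gripper_width: -0.002
TCP strip mm [-46.7 206.2] z 0.0348 rot [-2.015  0.005 -0.114] F [1.  3.  1.3] t 17.7167
J [-0.24  0.83 -0.42  1.98  0.85  0.92 -1.4 ]
```

```bash
python3 -m inch '[0,-0.27,0.55,0,-0.3,0,-1, -0.6,-0.27,0.55,0,-0.3,0,-1, -0.6,0,0,0,0,0,-1, -0.3,0.14,-0.27,0,0,0,-1, 0,0.1,-0.2,0,0,0,-1, 0,0.09,-0.18,0,0,0,-1, 0,0.09,-0.18,0,0,0,-1, 0,0.15,-0.3,0,0,0,-1, -0.05,0.25,-0.55,-0.5,0,0,-1, -0.1,0.4,-0.9,-0.9,0,0,-1]'
python3 -c "
from rig import bot
from h import *
tcp(bot)"
```

```text
clock: 18.55
eef_pos: [0.5124, 0.1488, 0.0349]
tcp_rot: [-2.003, 0.005, -0.092]
contact_force: [-0.2, 18.3, 5.6]
gripper_width: 0.005
TCP strip mm [-64.8 210.3] z 0.0349 rot [-2.003  0.005 -0.092] F [-0.2 18.3  5.6] t 18.55
J [-0.25  0.82 -0.43  2.02  0.86  0.89 -1.43]
```

```bash
python3 -m inch '[-0.1,0.55,-1.3,-1.4,-0.3,0.2,-1, -0.12,0.64,-1.55,-1.6,-0.3,0.3,-1, -0.15,0.68,-1.65,-1.8,-0.3,0.3,-1, -0.2,0.72,-1.75,-1.9,-0.3,0.3,-1, -0.2,0.74,-1.8,-1.9,-0.3,0.3,-1, -0.2,0.76,-1.85,-1.9,-0.3,0.3,-1, -0.2,0.76,-1.85,-1.9,-0.3,0.3,-1, -0.2,0.76,-1.85,-1.9,-0.3,0.3,-1, -0.2,0.76,-1.85,-1.9,0,0.3,-1, -0.2,0.76,-1.85,-1.9,0,0.3,-1]'
python3 -c "
from rig import bot
from h import *
tcp(bot)"
```

```text
clock: 19.38
eef_pos: [0.5109, 0.1488, 0.0353]
tcp_rot: [-1.967, 0.007, 0.023]
contact_force: [-4.3, 26.3, 7.9]
gripper_width: -0.002
TCP strip mm [-66.2 210.2] z 0.0353 rot [-1.967  0.007  0.023] F [-4.3 26.3  7.9] t 19.3833
J [-0.24  0.8  -0.44  2.06  0.93  0.84 -1.38]
```

```bash
python3 -m inch '[-0.4,0.62,-1.8,-2.0,0.9,0.3,-1, -0.5,0.64,-1.85,-2.1,0.9,0.3,-1, -0.5,0.66,-1.9,-2.1,0.9,0.3,-1, -0.5,0.68,-1.95,-2.2,0.9,0.3,-1, -0.5,0.7,-2.0,-2.2,0.9,0.3,-1, -0.5,0.7,-2.0,-2.2,0.9,0.3,-1, -0.5,0.7,-2.0,-2.2,0.9,0.3,-1, -0.5,0.7,-2.0,-2.2,0.9,0.3,-1, -0.5,0.7,-2.0,-2.2,0.9,0.3,-1, -0.5,0.7,-2.0,-2.2,0.9,0.3,-1]'
python3 -c "
from rig import bot
from h import *
tcp(bot)"
```

```text
clock: 20.22
eef_pos: [0.4916, 0.1184, 0.0354]
tcp_rot: [-1.999, -0.077, -0.046]
contact_force: [-0.6, 19.8, -0.7]
gripper_width: 0.001
TCP strip mm [-82.8 178.1] z 0.0354 rot [-1.999 -0.077 -0.046] F [-0.6 19.8 -0.7] t 20.2167
J [-0.28  0.77 -0.37  2.15  1.02  0.78 -1.57]
```

```bash
python3 -m inch '[-0.35,0.68,-1.75,-1.9,0.6,0.6,-1, -0.3,0.68,-1.75,-1.9,0.6,0.6,-1, -0.25,0.68,-1.75,-1.9,0.6,0.6,-1, -0.2,0.68,-1.75,-1.9,0.6,0.6,-1, -0.2,0.68,-1.75,-1.9,0.6,0.6,-1, -0.1,0.68,-1.75,-1.9,0.6,0.6,-1, -0.1,0.68,-1.75,-1.9,0.6,0.6,-1, -0.1,0.5,-1.2,-1.0,0.3,0.3,-1, 0,0,0,0,0,0,-1, 0,-0.4,1.0,0,0,0.5,-1]'
python3 look.py g
```

```text
clock: 21.05
eef_pos: [0.4915, 0.1286, 0.0361]
tcp_rot: [-1.975, -0.067, -0.074]
contact_force: [0.3, -0.2, 0.4]
gripper_width: 0.005
TCP strip mm [-83.8 188.3] z 0.0361 rot [-1.975 -0.067 -0.074] F [ 0.3 -0.2  0.4] t 21.05
J [-0.27  0.77 -0.39  2.13  0.98  0.78 -1.56]
```

View pics/g_scene.png

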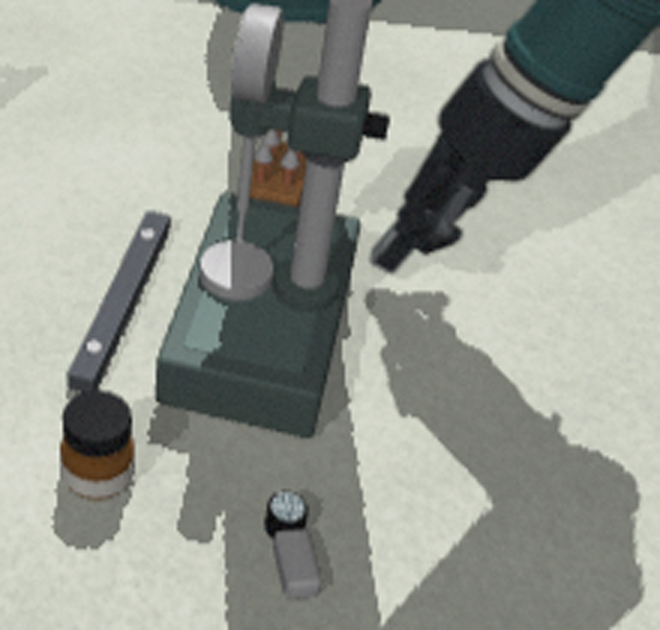

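View pics/g_side.png

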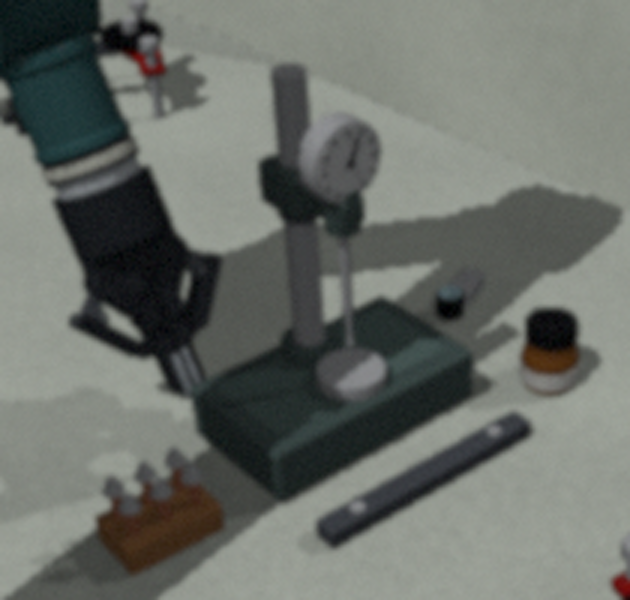

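Run:
```python
from rig import bot
from h import *
base(bot,{'FF':(158,405),'RF':(310,438),'RNt':(358,222),'FFt':(158,366)},{'FN':(280,499),'FF':(470,391),'RNt':(197,400)})
```

```text
scene FF [92.1 56.5]
scene RF [ 87.7 161.3]
scene RNt [-91.5 158.3]
scene FFt [98.7 56.9]
side FN [-93.8  53.2]
side FF [95.5 58.3]
side RNt [-103.3  137.5]
base x,y mm, th: [ -1.8 104.4] 0.063 res [[-4.3, 1.0], [-1.8, -4.0], [8.6, 5.0], [2.2, 1.4], [-0.6, 9.6], [-0.9, 2.8], [-3.1, -15.8]]
{'FN': [-93.2, 43.6], 'FF': [96.4, 55.5], 'RN': [-100.1, 153.3], 'RF': [89.5, 165.3]}
```

```bash
python3 -m inch '[0.1,0.12,-0.28,-0.3,0.1,0.6,-1, 0.1,0.1,-0.2,-0.3,0.1,0.6,-1, 0,0.09,-0.18,-0.3,0.1,0.6,-1, 0,0.09,-0.18,0,0,0.3,-1, 0,0.15,-0.35,-0.3,0,0.3,-1, -0.05,0.3,-0.75,-0.8,0,0.3,-1, -0.1,0.45,-1.15,-1.2,0,0.3,-1, -0.2,0.58,-1.5,-1.5,0,0.3,-1, -0.2,0.68,-1.75,-1.8,0,0.3,-1, -0.2,0.74,-1.9,-2.0,0,0.3,-1]'
python3 -c "
from rig import bot
from h import *
tcp(bot)"
```

```text
clock: 22.08
eef_pos: [0.4923, 0.1151, 0.0352]
tcp_rot: [-1.972, -0.023, -0.076]
contact_force: [-3.1, 29.4, 11.2]
gripper_width: -0.002
TCP strip mm [-81.8 174.9] z 0.0352 rot [-1.972 -0.023 -0.076] F [-3.1 29.4 11.2] t 22.0833
J [-0.22  0.78 -0.41  2.12  0.95  0.79 -1.49]
```

```bash
python3 -m inch '[-0.3,0.62,-1.8,-1.9,0.1,0.3,-1, -0.3,0.62,-1.8,-1.9,0.1,0.3,-1, -0.3,0.64,-1.85,-1.9,0.1,0.3,-1, -0.3,0.64,-1.85,-1.9,0.1,0.3,-1, -0.3,0.66,-1.9,-2.0,0.1,0.3,-1, -0.3,0.66,-1.9,-2.0,0.1,0.3,-1, -0.2,0.66,-1.9,-2.0,0.1,0.3,-1, -0.2,0.66,-1.9,-2.0,0.1,0.3,-1, -0.1,0.66,-1.9,-2.0,0.1,0.3,-1, -0.1,0.66,-1.9,-2.0,0.1,0.3,-1]'
python3 -c "
from rig import bot
from h import *
tcp(bot)"
```

```text
clock: 22.92
eef_pos: [0.4873, 0.1063, 0.0355]
tcp_rot: [-1.954, -0.031, -0.005]
contact_force: [-6.9, 27.4, 9.1]
gripper_width: -0.002
TCP strip mm [-85.9 165.8] z 0.0355 rot [-1.954 -0.031 -0.005] F [-6.9 27.4  9.1] t 22.9167
J [-0.22  0.76 -0.4   2.16  1.02  0.75 -1.48]
```

```bash
python3 -m inch '[-0.4,0.45,-1.9,-2.0,1.0,0.3,-1, -0.4,0.45,-1.9,-2.0,1.0,0.3,-1, -0.4,0.45,-1.9,-2.0,1.0,0.3,-1, -0.4,0.45,-1.9,-2.0,1.0,0.3,-1, -0.3,0.45,-1.9,-2.0,1.0,0.3,-1, -0.3,0.45,-1.9,-2.0,1.0,0.3,-1, -0.3,0.45,-1.9,-2.0,1.0,0.3,-1, -0.2,0.45,-1.9,-2.0,1.0,0.3,-1, -0.2,0.45,-1.9,-2.0,1.0,0.3,-1, -0.2,0.45,-1.9,-2.0,1.0,0.3,-1]'
python3 -c "
from rig import bot
from h import *
tcp(bot)"
```

```text
clock: 23.75
eef_pos: [0.4746, 0.0767, 0.04]
tcp_rot: [-1.961, -0.077, -0.091]
contact_force: [1.1, 23.4, -6.3]
gripper_width: 0.002
TCP strip mm [-95.9 135.1] z 0.04 rot [-1.961 -0.077 -0.091] F [ 1.1 23.4 -6.3] t 23.75
J [-0.21  0.74 -0.36  2.22  1.06  0.7  -1.6 ]
```

```bash
python3 -m inch '[0,-0.45,1.2,-0.3,0,0.5,-1, 0.3,-0.4,1.3,-0.3,0,0.5,-1, 2.0,-0.2,0.65,-0.3,0,0.5,-1, 2.1,-0.2,0.65,-0.3,0,0.5,-1, 2.1,-0.2,0.65,-0.3,0,0.5,-1, 2.1,-0.2,0.65,-0.3,0,0.5,-1, 2.1,-0.2,0.65,-0.3,0,0.4,-1, 2.1,-0.15,0.6,-0.2,0,0.3,-1, 1.8,-0.15,0.6,-0.2,0,0.2,-1, 0,0,0,0,0,0,-1]'
python3 look.py i
```

```text
clock: 24.58
eef_pos: [0.6313, 0.1359, 0.0355]
tcp_rot: [-2.003, -0.001, -0.118]
contact_force: [1.4, 0.4, 0.0]
gripper_width: 0.001
TCP strip mm [ 54.8 208.1] z 0.0355 rot [-2.003e+00 -1.000e-03 -1.180e-01] F [1.4 0.4 0. ] t 24.5833
J [-0.17  0.89 -0.42  1.77  0.83  1.01 -1.24]
```

View pics/i_scene.png

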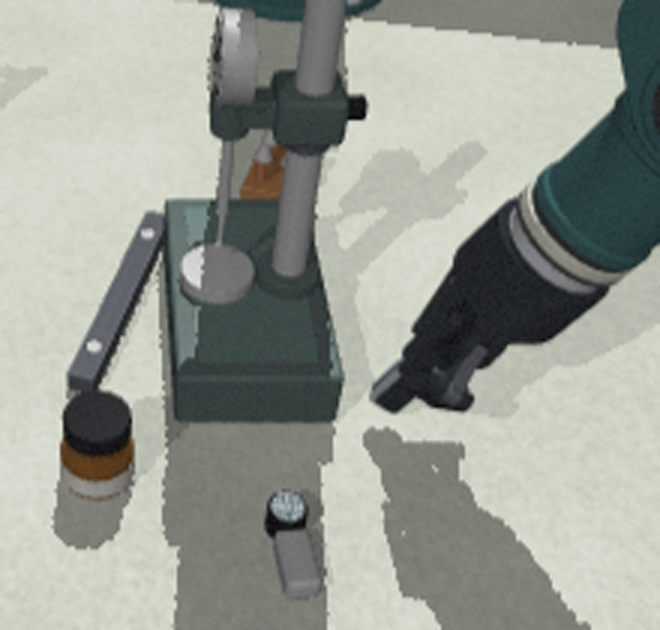

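View pics/i_side.png

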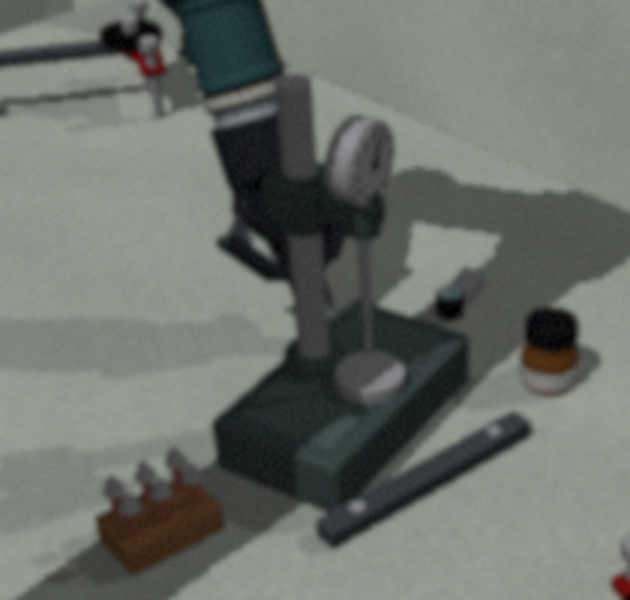

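Run:
```python
from rig import bot
from h import *
base(bot,{'FF':(176,419),'RF':(336,415),'FNt':(165,202),'RFt':(340,376)},{'FN':(333,508),'FF':(466,378),'RN':(221,466)})
```

```text
scene FF [100.3  71.7]
scene RF [ 62.1 174.4]
scene FNt [-68.6  13.3]
scene RFt [ 69.5 172.1]
side FN [-71.   20.3]
side FF [104.7  73.3]
side RN [-105.2  111.9]
base x,y mm, th: [-2.3 94. ] 0.332 res [[-5.2, -1.3], [-7.5, -2.6], [5.5, 2.3], [-0.1, -4.9], [3.2, 9.3], [-0.8, 0.3], [4.8, -3.1]]
{'FN': [-74.2, 11.0], 'FF': [105.5, 73.0], 'RN': [-110.0, 115.0], 'RF': [69.6, 177.0]}
```

```bash
python3 -m inch '[-0.35,0.21,-0.45,0,-0.3,0,-1, -0.35,0.21,-0.45,0,-0.3,0,-1, -0.35,0.17,-0.36,0,-0.3,0,-1, 0,0.1,-0.2,0,-0.2,0,-1, 0,0.09,-0.18,0,0,0,-1, 0,0.09,-0.18,0,0,0,-1, 0,0.09,-0.18,0,0,0,-1, 0,0.15,-0.35,-0.3,0,0,-1, 0.05,0.25,-0.6,-0.6,0.1,0,-1, 0.1,0.38,-0.9,-0.9,0.2,0,-1]'
python3 -c "
from rig import bot
from h import *
tcp(bot)"
```

```text
clock: 25.62
eef_pos: [0.6056, 0.1085, 0.036]
tcp_rot: [-2.007, 0.015, -0.09]
contact_force: [-3.5, 15.9, 3.7]
gripper_width: -0.002
TCP strip mm [ 31.7 178.6] z 0.036 rot [-2.007  0.015 -0.09 ] F [-3.5 15.9  3.7] t 25.6167
J [-0.15  0.86 -0.42  1.85  0.86  0.97 -1.23]
```

```bash
python3 -m inch '[0,-0.3,0.6,0.3,0,0,-1, 0.6,-0.25,0.5,0,0,0,-1, 0.7,-0.1,0.25,0,0,0,-1, 0.3,0,0,0,0,0,-1, 0,0.13,-0.28,0,0,0,-1, 0,0.1,-0.2,0,0,0,-1, 0,0.1,-0.2,0,0,0,-1, 0.05,0.18,-0.4,-0.3,0,0,-1, 0.1,0.3,-0.7,-0.7,0.2,0,-1, 0.2,0.42,-1.0,-1.0,0.3,0,-1]'
python3 -c "
from rig import bot
from h import *
tcp(bot)"
```

```text
clock: 26.45
eef_pos: [0.6262, 0.1132, 0.0357]
tcp_rot: [-1.997, 0.008, -0.09]
contact_force: [-4.4, 17.4, 5.3]
gripper_width: -0.001
TCP strip mm [ 51.8 185.1] z 0.0357 rot [-1.997  0.008 -0.09 ] F [-4.4 17.4  5.3] t 26.45
J [-0.14  0.87 -0.42  1.81  0.85  0.98 -1.21]
```

```bash
python3 -m inch '[0.35,0.5,-1.25,-1.3,0.5,0.2,-1, 0.4,0.56,-1.45,-1.5,0.6,0.2,-1, 0.5,0.62,-1.6,-1.7,0.7,0.3,-1, 0.55,0.66,-1.75,-1.8,0.7,0.3,-1, 0.6,0.7,-1.85,-1.9,0.7,0.3,-1, 0.6,0.7,-1.9,-2.0,0.7,0.3,-1, 0.6,0.7,-1.95,-2.0,0.7,0.3,-1, 0.6,0.7,-1.95,-2.0,0.7,0.3,-1, 0.6,0.7,-1.95,-2.0,0.7,0.3,-1, 0.6,0.7,-1.95,-2.0,0.7,0.3,-1]'
python3 -c "
from rig import bot
from h import *
tcp(bot)"
```

```text
clock: 27.28
eef_pos: [0.6467, 0.0788, 0.0356]
tcp_rot: [-2.047, 0.018, -0.135]
contact_force: [-0.7, 17.7, -5.4]
gripper_width: 0.003
TCP strip mm [ 75.3 152.7] z 0.0356 rot [-2.047  0.018 -0.135] F [-0.7 17.7 -5.4] t 27.2833
J [-0.12  0.89 -0.39  1.76  0.84  1.03 -1.17]
```

```bash
python3 -m inch '[0.2,0.66,-1.6,-1.4,0.2,0,-1, 0.1,0.66,-1.6,-1.4,0,0,-1, 0.1,0.5,-1.2,-1.0,0,0,-1, 0,0,0,0,0,0,-1, 0,-0.4,0.8,0,0,0,-1, 0,-0.5,1.0,0,0,0,-1, 0,-0.4,0.8,0,0,0,-1, 0,0,0,0,0,0,-1, 0,0,0,0,0,0,-1, 0,0,0,0,0,0,-1]'
python3 look.py j
```

```text
clock: 28.12
eef_pos: [0.6505, 0.106, 0.0355]
tcp_rot: [-2.038, 0.012, -0.113]
contact_force: [0.2, -0.2, 0.0]
gripper_width: -0.001
TCP strip mm [ 76.7 180.1] z 0.0355 rot [-2.038  0.012 -0.113] F [ 0.2 -0.2  0. ] t 28.1167
J [-0.15  0.9  -0.4   1.74  0.84  1.04 -1.18]
```

View pics/j_scene.png

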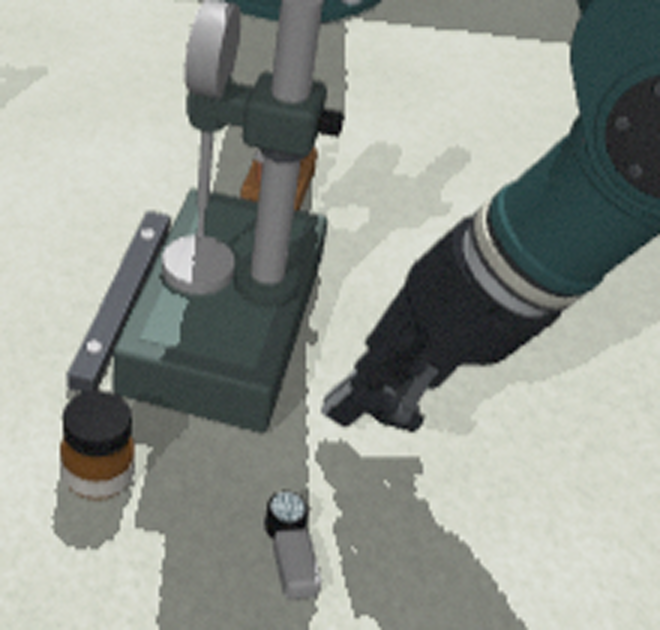

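View pics/j_side.png

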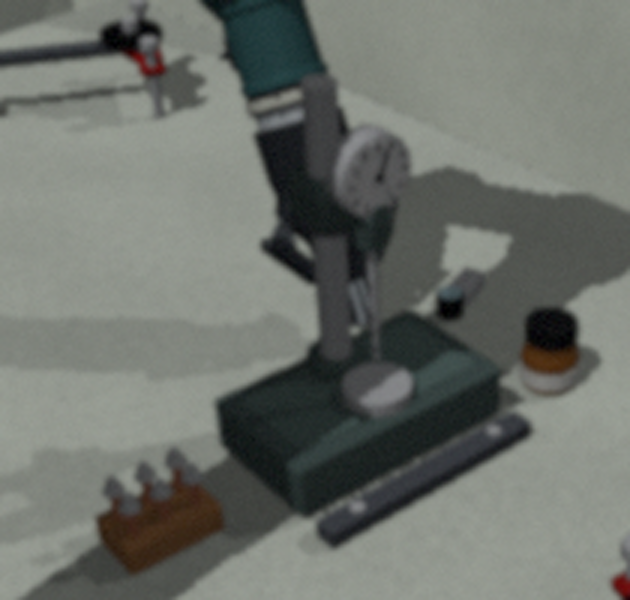

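Run:
```python
from rig import bot
from h import *
base(bot,{'FF':(115,395),'RF':(265,432),'RNt':(326,216),'RFt':(268,392),'FFt':(115,358)},{'FN':(304,513),'FF':(498,409)})
f=bot.grab_frame("scene"); print("strip",instrip(pick(f,[(148,211),(170,216),(69,379),(92,385)],(290,120),3,.016))*1000)
f=bot.grab_frame("side"); print("strip",instrip(pick(f,[(337,545),(319,528),(513,413),(531,430)],(165,60),3,.016))*1000)
```

```text
scene FF [92.8 25.5]
scene RF [ 92.2 131.6]
scene RNt [-91.  134.1]
scene RFt [ 98.1 130.5]
scene FFt [100.8  27.8]
side FN [-89.7  29.7]
side FF [96.4 26.6]
base x,y mm, th: [ 2.1 80.4] -0.007 res [[-3.9, 0.8], [-5.3, -3.1], [1.5, -1.9], [0.6, -4.2], [4.0, 3.0], [3.5, 3.7], [-0.4, 1.8]]
{'FN': [-93.2, 26.0], 'FF': [96.8, 24.8], 'RN': [-92.5, 136.0], 'RF': [97.5, 134.8]}
strip [[-94.12397949  -7.14871519]
 [-93.62881416  11.54007893]
 [ 99.11889706  -5.95756659]
 [ 99.32754495  10.93295299]]
strip [[-99.36821689 -22.07549856]
 [-98.3648563   -0.50094851]
 [ 90.8860511    4.34582294]
 [ 86.79051839 -19.63658965]]
```

```bash
python3 -m inch '[0,0.22,-0.45,0.3,-0.2,0,-1, 0,0.22,-0.45,0.3,-0.2,0,-1, 0,0.22,-0.45,0.3,-0.2,0,-1, 0,0.22,-0.45,0.2,-0.2,0,-1, 0,0.14,-0.3,0,0,0,-1, 0,0.1,-0.2,0,0,0,-1, 0,0.1,-0.2,0,0,0,-1, 0,0.1,-0.2,0,0,0,-1, 0,0.1,-0.2,0,0,0,-1, 0,0.15,-0.35,-0.3,0,0,-1]'
python3 -c "
from rig import bot
from h import *
tcp(bot)"
```

```text
clock: 29.25
eef_pos: [0.6473, 0.0746, 0.0362]
tcp_rot: [-2.005, 0.016, -0.097]
contact_force: [0.0, 8.2, 0.4]
gripper_width: -0.003
TCP strip mm [ 76.3 148.6] z 0.0362 rot [-2.005  0.016 -0.097] F [0.  8.2 0.4] t 29.25
J [-0.09  0.88 -0.41  1.78  0.86  0.99 -1.14]
```

```bash
python3 -m inch '[0,0.28,-0.7,-0.7,0.1,0,-1, 0.05,0.38,-0.95,-1,0.1,0,-1, 0.05,0.48,-1.2,-1.3,0.1,0,-1, 0.1,0.56,-1.4,-1.5,0.1,0,-1, 0.1,0.62,-1.6,-1.7,0.1,0,-1, 0.15,0.66,-1.7,-1.8,0.1,0,-1, 0.15,0.68,-1.75,-1.9,0.1,0,-1, 0.2,0.7,-1.8,-1.9,0.1,0,-1, 0.2,0.72,-1.85,-2.0,0.1,0,-1, 0.2,0.72,-1.85,-2.0,0.1,0,-1]'
python3 -c "
from rig import bot
from h import *
tcp(bot)"
```

```text
clock: 30.08
eef_pos: [0.651, 0.0629, 0.0357]
tcp_rot: [-2.038, -0.01, -0.029]
contact_force: [-7.3, 26.4, 4.9]
gripper_width: 0.0
TCP strip mm [ 81.  137.2] z 0.0357 rot [-2.038 -0.01  -0.029] F [-7.3 26.4  4.9] t 30.0833
J [-0.1   0.87 -0.38  1.81  0.93  0.96 -1.15]
```

```bash
python3 look.py k; python3 -c "
from rig import bot
from h import *
tcp(bot)"
```

```text
TCP strip mm [ 81.  137.2] z 0.0357 rot [-2.038 -0.01  -0.029] F [-7.3 26.4  4.9] t 30.0833
J [-0.1   0.87 -0.38  1.81  0.93  0.96 -1.15]
TCP strip mm [ 80.9 137.4] z 0.0358 rot [-2.038 -0.01  -0.028] F [-3.3 22.5 -0.6] t 30.1833
J [-0.11  0.87 -0.38  1.81  0.93  0.96 -1.15]
```

View pics/k_scene.png

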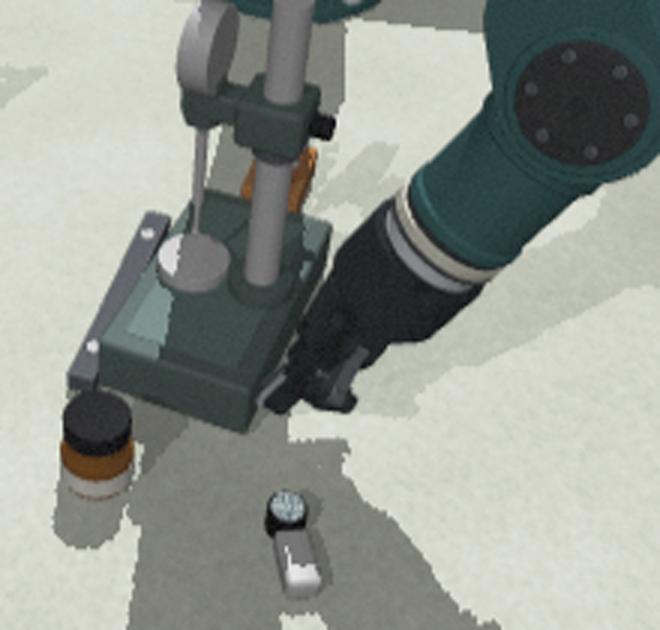

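View pics/k_side.png

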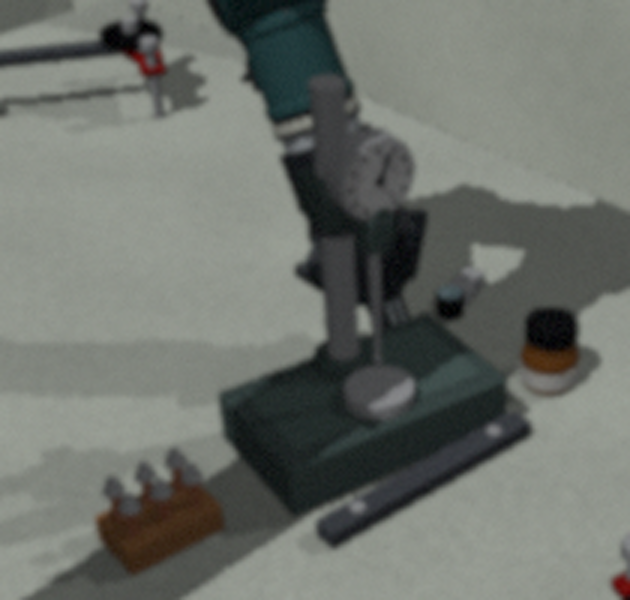

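Run:
```python
from rig import bot
from h import *
base(bot,{'FF':(102,380),'RF':(248,433),'RNt':(331,222),'FFt':(101,344)},{'FN':(298,514),'FF':(504,419)})
tcp(bot)
```

```text
scene FF [82.4 12.5]
scene RF [ 96.7 121. ]
scene RNt [-85.1 139. ]
scene FFt [91.5 14.9]
side FN [-93.6  31.7]
side FF [91.3 14.3]
base x,y mm, th: [ 0.7 76.8] -0.095 res [[-7.7, -0.6], [-3.8, -1.6], [3.6, -1.6], [1.4, 1.8], [5.5, 0.7], [1.2, 1.2]]
{'FN': [-99.0, 31.0], 'FF': [90.1, 13.1], 'RN': [-88.6, 140.5], 'RF': [100.5, 122.6]}
TCP strip mm [ 80.9 137.4] z 0.0358 rot [-2.038 -0.01  -0.028] F [-3.5 22.1  0.2] t 30.2833
J [-0.11  0.87 -0.38  1.81  0.93  0.96 -1.15]
```

```bash
python3 -m inch '[0,-0.5,1.1,0.2,0.4,0,-1, 0,-0.55,1.1,0.2,0.4,0,-1, -1.8,-0.15,0.3,0.2,0.4,0,-1, -2.2,-0.12,0.25,0.2,0.4,0,-1, -2.2,-0.12,0.25,0.2,0.4,0,-1, -2.2,-0.12,0.25,0.2,0.4,0,-1, -2.2,-0.12,0.25,0,0.3,0,-1, -2.2,-0.12,0.25,0,0.2,0,-1, -1.8,-0.1,0.2,0,0,0,-1, 0,0,0,0,0,0,-1]'
python3 -c "
from rig import bot
from h import *
tcp(bot); bot.grab_frame('wrist'); bot.grab_frame('wrist'); tcp(bot)"
```

```text
clock: 31.12
eef_pos: [0.5054, 0.1115, 0.0317]
tcp_rot: [-2.035, -0.041, -0.077]
contact_force: [-0.3, 0.1, -0.2]
gripper_width: -0.001
TCP strip mm [-68.4 172.6] z 0.0317 rot [-2.035 -0.041 -0.077] F [-0.3  0.1 -0.2] t 31.1167
J [-0.25  0.8  -0.38  2.09  0.96  0.85 -1.51]
TCP strip mm [-64.4 172.5] z 0.0318 rot [-2.034 -0.046 -0.08 ] F [-0.  -1.2 -0.5] t 31.2167
J [-0.25  0.8  -0.38  2.08  0.96  0.85 -1.51]
```

```bash
python3 -m inch '[-0.3,0.1,-0.4,0.2,0,0.3,-1, -0.3,0.1,-0.4,0.2,0,0.3,-1, -0.2,0.05,-0.3,0.1,0,0.3,-1, -0.1,0.08,-0.2,0,0,0.3,-1, 0,0.09,-0.18,0,0,0.2,-1, 0,0.09,-0.18,0,0,0,-1, 0,0.09,-0.18,0,0,0,-1, 0,0.15,-0.35,-0.3,0,0,-1, 0,0.26,-0.65,-0.6,0,0,-1, -0.1,0.38,-0.95,-0.9,0.1,0,-1]'
python3 -c "
from rig import bot
from h import *
tcp(bot)"
```

```text
clock: 32.05
eef_pos: [0.5045, 0.0931, 0.0344]
tcp_rot: [-2.005, -0.034, -0.092]
contact_force: [-2.1, 18.7, 6.4]
gripper_width: 0.001
TCP strip mm [-67.7 154.2] z 0.0344 rot [-2.005 -0.034 -0.092] F [-2.1 18.7  6.4] t 32.05
J [-0.21  0.79 -0.39  2.11  0.97  0.81 -1.48]
```

```bash
python3 -m inch '[-0.2,0.45,-1.25,-1.3,0.3,0.3,-1, -0.3,0.5,-1.45,-1.5,0.4,0.3,-1, -0.3,0.55,-1.6,-1.7,0.5,0.3,-1, -0.35,0.6,-1.75,-1.8,0.6,0.3,-1, -0.35,0.62,-1.8,-1.9,0.6,0.3,-1, -0.35,0.64,-1.85,-2.0,0.6,0.3,-1, -0.35,0.64,-1.85,-2.0,0.6,0.3,-1, -0.35,0.64,-1.9,-2.0,0.6,0.3,-1, -0.35,0.64,-1.9,-2.0,0.6,0.3,-1, -0.35,0.64,-1.9,-2.0,0.6,0.3,-1]'
python3 -c "
from rig import bot
from h import *
tcp(bot)"
```

```text
clock: 32.88
eef_pos: [0.4971, 0.081, 0.0349]
tcp_rot: [-1.992, -0.08, -0.102]
contact_force: [0.6, 22.8, 0.4]
gripper_width: 0.005
TCP strip mm [-73.9 141.4] z 0.0349 rot [-1.992 -0.08  -0.102] F [ 0.6 22.8  0.4] t 32.8833
J [-0.22  0.77 -0.36  2.16  1.03  0.76 -1.57]
```

```bash
python3 -m inch '[-0.3,0.62,-1.8,-1.9,0.5,0.6,-1, -0.3,0.62,-1.8,-1.9,0.5,0.6,-1, -0.25,0.62,-1.75,-1.9,0.5,0.6,-1, -0.2,0.6,-1.7,-1.8,0.5,0.6,-1, -0.1,0.5,-1.4,-1.4,0.3,0.4,-1, 0,0.3,-0.8,-0.8,0.2,0.2,-1, 0,0,0,0,0,0,-1, 0,-0.4,0.8,0,0,0.3,-1, 0,-0.45,1.0,0,0,0.3,-1, 0,0,0,0,0,0,-1]'
python3 look.py l
```

```text
clock: 33.72
eef_pos: [0.4995, 0.1008, 0.0361]
tcp_rot: [-1.981, -0.063, -0.107]
contact_force: [0.7, 0.5, 0.0]
gripper_width: -0.002
TCP strip mm [-73.3 161.4] z 0.0361 rot [-1.981 -0.063 -0.107] F [0.7 0.5 0. ] t 33.7167
J [-0.22  0.77 -0.38  2.13  0.99  0.78 -1.54]
```

View pics/l_scene.png

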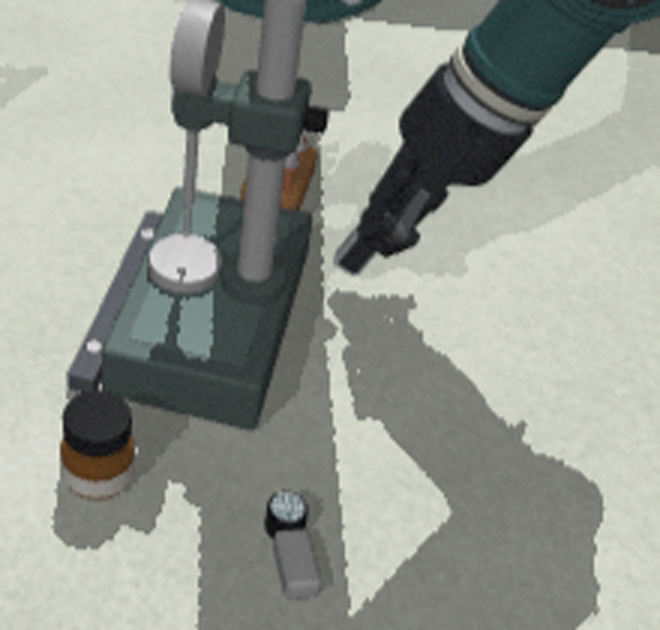

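View pics/l_side.png

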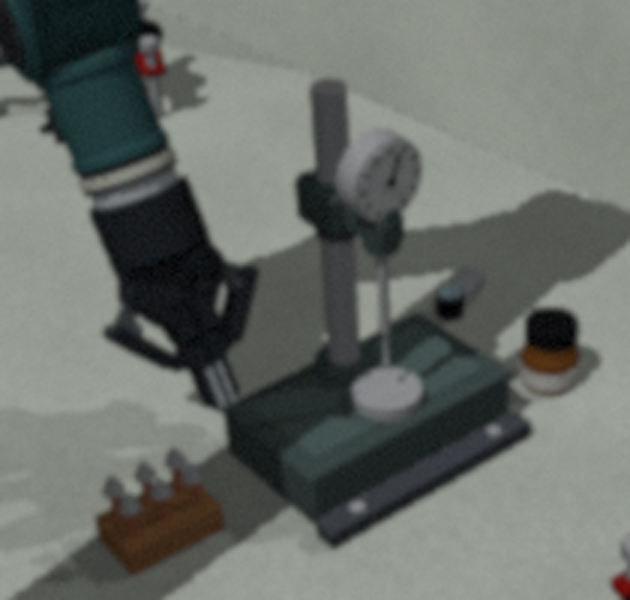

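Run:
```python
from rig import bot
from h import *
base(bot,{'FF':(105,389),'RF':(254,428),'RNt':(312,213),'FFt':(105,351),'RFt':(258,389)},{'FN':(318,519),'FF':(510,411)})
tcp(bot)
```

```text
scene FF [89.7 17.2]
scene RF [ 91.2 123.8]
scene RNt [-91.2 123.4]
scene FFt [96.8 19.5]
scene RFt [ 97.6 123.9]
side FN [-86.   18.1]
side FF [101.7  18.5]
base x,y mm, th: [ 2. 71.] 0.009 res [[-7.8, 0.3], [-5.4, -3.0], [2.3, -1.7], [-0.7, 2.6], [1.1, -3.0], [6.4, 3.0], [4.2, 1.7]]
{'FN': [-92.5, 15.1], 'FF': [97.5, 16.8], 'RN': [-93.5, 125.1], 'RF': [96.5, 126.8]}
TCP strip mm [-74.2 157.9] z 0.036 rot [-1.985 -0.062 -0.109] F [ 0.  -0.1  0.6] t 33.9167
J [-0.22  0.77 -0.38  2.13  0.99  0.78 -1.54]
```

```bash
python3 -m inch '[0,0.15,-0.4,0,0,0.5,-1, 0,0.15,-0.4,0,-0.1,0.5,-1, 0,0.12,-0.3,0,-0.1,0.4,-1, 0,0.09,-0.2,0,-0.1,0.4,-1, 0,0.08,-0.18,0,0,0.3,-1, 0,0.08,-0.18,0,0,0,-1, 0,0.1,-0.25,-0.2,0,0,-1, 0,0.18,-0.45,-0.4,0,0,-1, 0,0.28,-0.75,-0.7,0,0,-1, -0.1,0.38,-1.0,-1.0,0.1,0,-1]'
python3 -c "
from rig import bot
from h import *
tcp(bot)"
```

```text
clock: 34.75
eef_pos: [0.4956, 0.079, 0.0366]
tcp_rot: [-1.968, -0.027, -0.111]
contact_force: [-1.4, 17.9, 5.9]
gripper_width: -0.001
TCP strip mm [-75.2 139.4] z 0.0366 rot [-1.968 -0.027 -0.111] F [-1.4 17.9  5.9] t 34.75
J [-0.17  0.77 -0.39  2.14  0.97  0.77 -1.48]
```

```bash
python3 -m inch '[-0.2,0.45,-1.25,-1.3,0.2,0.3,-1, -0.2,0.5,-1.45,-1.5,0.3,0.3,-1, -0.2,0.53,-1.6,-1.7,0.3,0.3,-1, -0.2,0.56,-1.7,-1.8,0.3,0.3,-1, -0.2,0.58,-1.75,-1.8,0.4,0.3,-1, -0.2,0.6,-1.8,-1.9,0.4,0.3,-1, -0.2,0.6,-1.8,-1.9,0.4,0.3,-1, -0.2,0.6,-1.85,-1.9,0.4,0.3,-1, -0.2,0.6,-1.85,-1.9,0.4,0.3,-1, -0.2,0.6,-1.85,-1.9,0.4,0.3,-1]'
python3 -c "
from rig import bot
from h import *
tcp(bot)"
```

```text
clock: 35.58
eef_pos: [0.495, 0.0786, 0.0371]
tcp_rot: [-1.936, -0.051, -0.082]
contact_force: [-2.6, 25.5, 6.7]
gripper_width: 0.001
TCP strip mm [-75.8 138.8] z 0.0371 rot [-1.936 -0.051 -0.082] F [-2.6 25.5  6.7] t 35.5833
J [-0.16  0.75 -0.39  2.17  1.02  0.72 -1.5 ]
```

```bash
python3 -m inch '[-0.3,0.48,-1.85,-2.1,0.5,0.4,-1, -0.3,0.48,-1.9,-2.1,0.5,0.4,-1, -0.3,0.48,-1.95,-2.2,0.5,0.4,-1, -0.3,0.48,-1.95,-2.2,0.5,0.4,-1, -0.3,0.48,-2.0,-2.2,0.5,0.4,-1, -0.3,0.48,-2.0,-2.2,0.5,0.4,-1, -0.3,0.48,-2.0,-2.2,0.5,0.4,-1, -0.3,0.48,-2.0,-2.2,0.5,0.4,-1, -0.3,0.48,-2.0,-2.2,0.5,0.4,-1, -0.3,0.48,-2.0,-2.2,0.5,0.4,-1]'
python3 -c "
from rig import bot
from h import *
tcp(bot)"
```

```text
clock: 36.42
eef_pos: [0.493, 0.0758, 0.0378]
tcp_rot: [-1.92, -0.067, -0.064]
contact_force: [0.3, 24.6, -5.8]
gripper_width: 0.001
TCP strip mm [-77.5 135.9] z 0.0378 rot [-1.92  -0.067 -0.064] F [ 0.3 24.6 -5.8] t 36.4167
J [-0.16  0.74 -0.38  2.19  1.06  0.68 -1.53]
```

```bash
python3 -m inch '[-0.3,0.58,-1.95,-2.4,0.6,0.5,-1, -0.3,0.58,-1.95,-2.4,0.6,0.5,-1, -0.3,0.58,-1.95,-2.4,0.6,0.5,-1, -0.3,0.58,-1.95,-2.4,0.6,0.5,-1, -0.3,0.58,-1.95,-2.4,0.6,0.5,-1, -0.2,0.55,-1.8,-2.2,0.6,0.5,-1, -0.2,0.5,-1.6,-2.0,0.4,0.5,-1, -0.1,0.3,-1.0,-1.2,0.2,0.3,-1, 0,0.1,-0.4,-0.4,0,0,-1, 0,0,0,0,0,0,-1]'
python3 look.py m; python3 -c "
from rig import bot
from h import *
tcp(bot)"
```

```text
clock: 37.25
eef_pos: [0.4935, 0.0774, 0.0379]
tcp_rot: [-1.943, -0.071, -0.057]
contact_force: [0.8, -0.4, 0.8]
gripper_width: -0.001
TCP strip mm [-77.2 137.6] z 0.0379 rot [-1.943 -0.071 -0.057] F [ 0.8 -0.4  0.8] t 37.25
J [-0.18  0.75 -0.37  2.19  1.07  0.71 -1.54]
TCP strip mm [-77.2 136.9] z 0.0378 rot [-1.943 -0.071 -0.059] F [-0.5  3.1  1.9] t 37.35
J [-0.18  0.75 -0.37  2.19  1.07  0.7  -1.54]
```

View pics/m_scene.png

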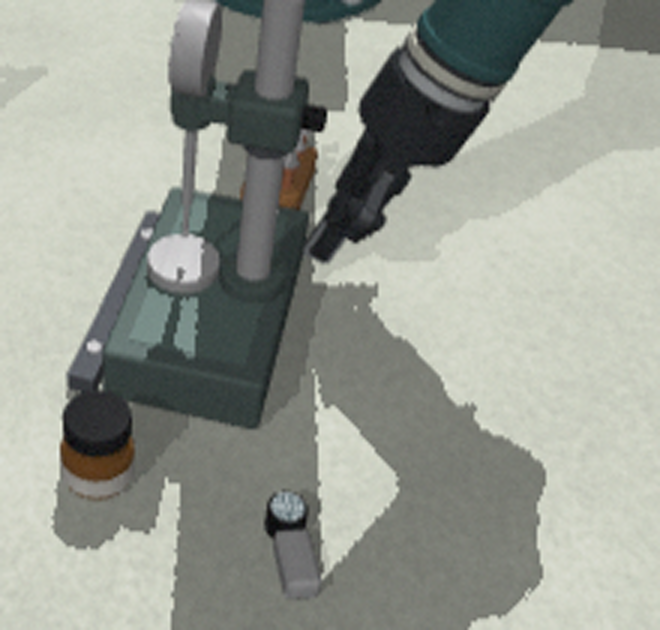

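View pics/m_side.png

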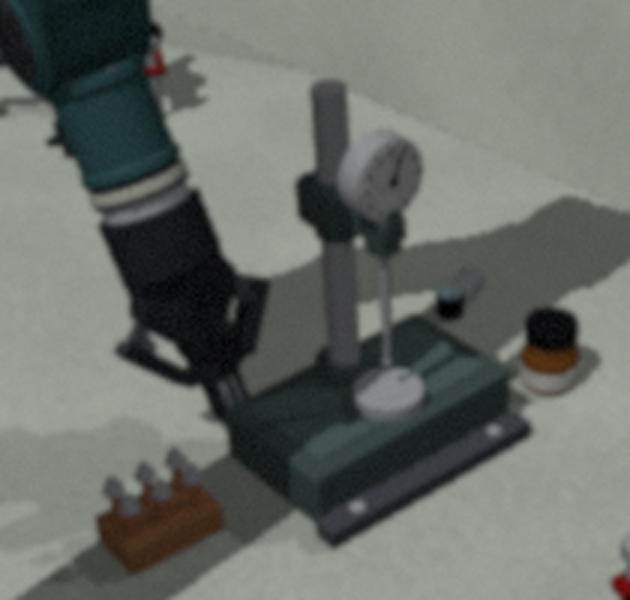

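```bash
python3 -m inch '[0,-0.42,1.1,-0.3,0.2,0.5,-1, 0,-0.42,1.1,-0.3,0.2,0.5,-1, 1.8,-0.1,0.3,-0.3,0.2,0.5,-1, 2.2,-0.05,0.2,-0.3,0.2,0.5,-1, 2.2,-0.05,0.2,-0.3,0.2,0.5,-1, 2.2,-0.05,0.2,-0.3,0.2,0.5,-1, 2.2,-0.05,0.2,-0.3,0,0.5,-1, 2.2,-0.05,0.2,-0.3,0,0.4,-1, 2.0,-0.05,0.15,-0.2,0,0.2,-1, 0,0,0,0,0,0,-1]'
python3 -c "
from rig import bot
from h import *
tcp(bot); bot.grab_frame('wrist'); bot.grab_frame('wrist'); tcp(bot)"
```

```text
clock: 38.18
eef_pos: [0.6434, 0.0768, 0.039]
tcp_rot: [-2.023, 0.001, -0.125]
contact_force: [0.9, -0.2, 0.6]
gripper_width: 0.0
TCP strip mm [ 72.2 150.4] z 0.039 rot [-2.023e+00  1.000e-03 -1.250e-01] F [ 0.9 -0.2  0.6] t 38.1833
J [-0.11  0.88 -0.4   1.79  0.86  1.   -1.19]
TCP strip mm [ 67.8 150.4] z 0.0387 rot [-2.024  0.006 -0.124] F [-1.1 -0.5 -0.3] t 38.2833
J [-0.11  0.88 -0.4   1.79  0.85  1.   -1.19]
```

```bash
python3 -m inch '[0.5,0.1,-0.05,0,-0.4,0,-1, 0.5,0.12,-0.1,0,-0.4,0,-1, 0.3,0.14,-0.15,0,-0.3,0,-1, 0,0.1,-0.18,0,-0.2,0,-1, 0,0.1,-0.18,0,0,0,-1, 0,0.1,-0.18,0,0,0,-1, 0,0.1,-0.2,0,0,0,-1, 0,0.16,-0.4,-0.3,0,0,-1, 0,0.28,-0.7,-0.7,0,0,-1, 0,0.4,-1.0,-1.0,0,0,-1]'
python3 -c "
from rig import bot
from h import *
tcp(bot)"
```

```text
clock: 39.12
eef_pos: [0.6473, 0.0672, 0.036]
tcp_rot: [-2.01, 0.015, -0.081]
contact_force: [0.1, 17.5, 1.1]
gripper_width: -0.002
TCP strip mm [ 76.9 141.2] z 0.036 rot [-2.01   0.015 -0.081] F [ 0.1 17.5  1.1] t 39.1167
J [-0.08  0.88 -0.4   1.79  0.87  0.98 -1.14]
```

```bash
python3 -m inch '[0,0.5,-1.25,-1.3,0.2,0,-1, 0.05,0.56,-1.4,-1.5,0.2,0,-1, 0.05,0.62,-1.55,-1.7,0.2,0,-1, 0.1,0.66,-1.7,-1.8,0.3,0,-1, 0.1,0.68,-1.75,-1.9,0.3,0,-1, 0.1,0.7,-1.8,-1.9,0.3,0,-1, 0.1,0.7,-1.85,-2.0,0.3,0,-1, 0.1,0.7,-1.85,-2.0,0.3,0,-1, 0.1,0.7,-1.9,-2.0,0.3,0,-1, 0.1,0.7,-1.9,-2.0,0.3,0,-1]'
python3 -c "
from rig import bot
from h import *
tcp(bot)"
```

```text
clock: 39.95
eef_pos: [0.6483, 0.0617, 0.0359]
tcp_rot: [-2.033, -0.033, -0.021]
contact_force: [-3.1, 25.0, -0.5]
gripper_width: 0.002
TCP strip mm [ 78.4 135.8] z 0.0359 rot [-2.033 -0.033 -0.021] F [-3.1 25.  -0.5] t 39.95
J [-0.11  0.86 -0.38  1.83  0.96  0.94 -1.18]
```

```bash
python3 -m inch '[0.05,0.7,-1.85,-2.0,0.8,0.3,-1, 0.05,0.7,-1.85,-2.0,0.8,0.3,-1, 0.05,0.7,-1.85,-2.0,0.8,0.3,-1, 0.05,0.7,-1.9,-2.0,0.8,0.3,-1, 0.05,0.7,-1.9,-2.0,0.8,0.3,-1, 0.05,0.7,-1.9,-2.0,0.8,0.3,-1, 0.05,0.7,-1.9,-2.0,0.8,0.3,-1, 0.05,0.7,-1.9,-2.0,0.8,0.3,-1, 0.05,0.7,-1.9,-2.0,0.8,0.3,-1, 0.05,0.7,-1.9,-2.0,0.8,0.3,-1]'
python3 look.py n
```

```text
clock: 40.78
eef_pos: [0.6484, 0.0618, 0.0358]
tcp_rot: [-2.042, -0.077, -0.051]
contact_force: [-1.1, 22.8, -1.5]
gripper_width: -0.002
TCP strip mm [ 78.5 135.9] z 0.0358 rot [-2.042 -0.077 -0.051] F [-1.1 22.8 -1.5] t 40.7833
J [-0.13  0.86 -0.36  1.85  0.98  0.92 -1.25]
```

View pics/n_scene.png

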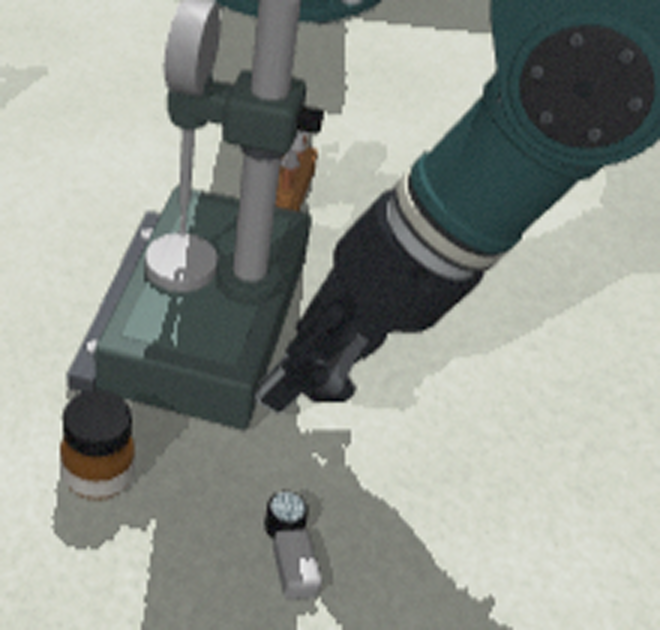

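View pics/n_side.png

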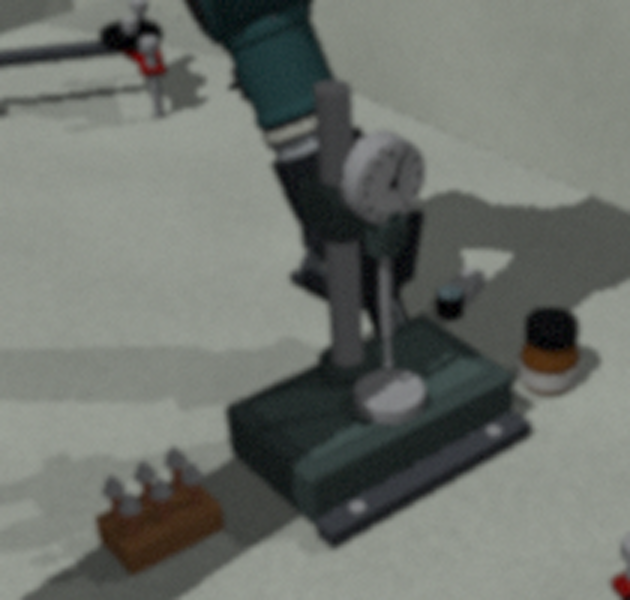

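Run:
```python
from rig import bot
from h import *
base(bot,{'FF':(97,387),'RF':(248,428),'RNt':(309,212),'FFt':(97,347),'RFt':(250,390)},{'FN':(313,522),'FF':(515,415)})
tcp(bot)
for n in ["scene","side"]:
    f=bot.grab_frame(n); a=f["frame"][:,:,::-1]
    a=a[180:270,305:405] if n=="scene" else a[180:250,255:355]
    cv2.imwrite(f"pics/nz_{n}.png",cv2.resize(a,None,fx=6,fy=6,interpolation=cv2.INTER_CUBIC))
```

```text
scene FF [89.7 11.3]
scene RF [ 92.4 120. ]
scene RNt [-91.7 121. ]
scene FFt [95.  13.2]
scene RFt [100.1 119.2]
side FN [-90.6  18. ]
side FF [101.1  12.3]
base x,y mm, th: [ 1.7 67.7] -0.014 res [[-6.2, -0.1], [-5.0, -1.4], [0.8, -3.1], [-0.9, 1.9], [2.6, -2.2], [3.5, 3.9], [5.2, 0.9]]
{'FN': [-94.1, 14.1], 'FF': [95.9, 11.4], 'RN': [-92.5, 124.1], 'RF': [97.5, 121.3]}
TCP strip mm [ 78.5 135.8] z 0.0359 rot [-2.042 -0.077 -0.051] F [-1. 24. -1.] t 40.9833
J [-0.13  0.86 -0.36  1.85  0.98  0.92 -1.25]
```

View pics/nz_scene.png

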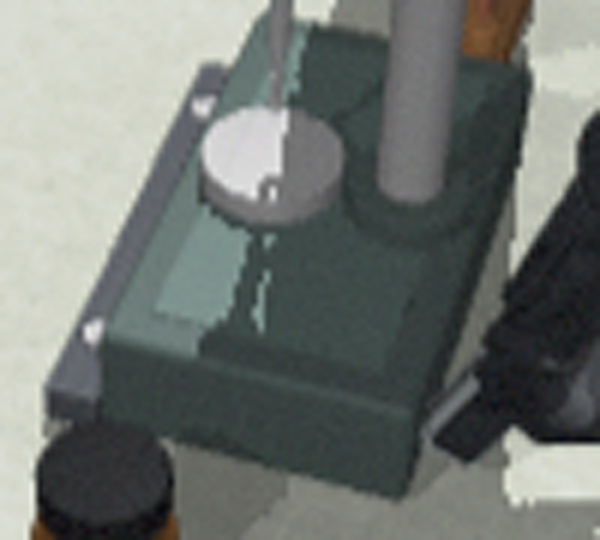

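View pics/nz_side.png

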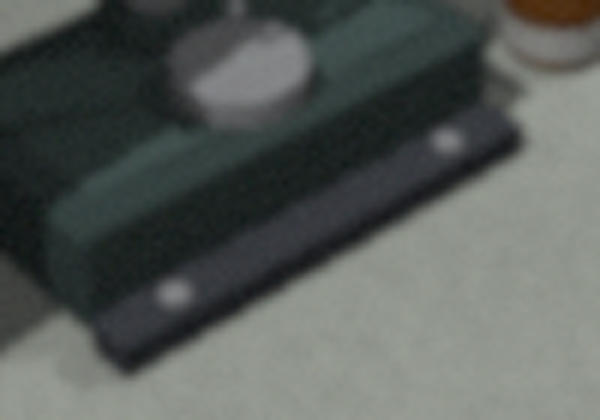

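```bash
python3 -m inch '[0,-0.5,1.0,0.3,0.3,0.4,-1, 0,-0.5,1.0,0.3,0.3,0.4,-1, -1.8,-0.1,0.2,0.3,0.3,0.4,-1, -2.2,-0.05,0.1,0.3,0.3,0.4,-1, -2.2,-0.05,0.1,0.3,0.3,0.4,-1, -2.2,-0.05,0.1,0.2,0.3,0.4,-1, -2.2,-0.05,0.1,0,0.2,0.4,-1, -2.2,-0.05,0.1,0,0.1,0.3,-1, -1.6,-0.05,0.05,0,0,0.2,-1, 0,0,0,0,0,0,-1]'
python3 -c "
from rig import bot
from h import *
tcp(bot); bot.grab_frame('wrist'); bot.grab_frame('wrist'); tcp(bot)"
```

```text
clock: 41.92
eef_pos: [0.5005, 0.0962, 0.0292]
tcp_rot: [-2.032, -0.039, -0.118]
contact_force: [0.3, -1.1, 0.4]
gripper_width: -0.004
TCP strip mm [-71.9 156.9] z 0.0292 rot [-2.032 -0.039 -0.118] F [ 0.3 -1.1  0.4] t 41.9167
J [-0.23  0.8  -0.38  2.1   0.96  0.84 -1.53]
TCP strip mm [-68.4 157.2] z 0.0293 rot [-2.031 -0.043 -0.12 ] F [ 0.3 -0.2  0.4] t 42.0167
J [-0.23  0.8  -0.38  2.1   0.96  0.84 -1.52]
```

```bash
python3 -m inch '[-0.1,0.02,-0.38,0.2,-0.3,0.3,-1, -0.1,0.02,-0.38,0.2,-0.3,0.3,-1, -0.1,0.02,-0.38,0,-0.3,0.3,-1, -0.1,0.02,-0.25,0,-0.2,0.3,-1, 0,0.09,-0.18,0,0,0.2,-1, 0,0.09,-0.18,0,0,0,-1, 0,0.1,-0.25,-0.2,0,0,-1, 0,0.2,-0.5,-0.4,0,0,-1, 0,0.32,-0.85,-0.8,0.1,0.1,-1, -0.1,0.42,-1.15,-1.2,0.2,0.2,-1]'
python3 -c "
from rig import bot
from h import *
tcp(bot)"
```

```text
clock: 42.85
eef_pos: [0.5034, 0.0774, 0.0356]
tcp_rot: [-2.007, -0.019, -0.115]
contact_force: [-0.9, 20.2, 3.8]
gripper_width: 0.0
TCP strip mm [-67.4 138.4] z 0.0356 rot [-2.007 -0.019 -0.115] F [-0.9 20.2  3.8] t 42.85
J [-0.18  0.79 -0.39  2.11  0.95  0.82 -1.46]
```

```bash
python3 -m inch '[-0.15,0.5,-1.4,-1.5,0.2,0.3,-1, -0.2,0.53,-1.55,-1.7,0.3,0.3,-1, -0.2,0.56,-1.7,-1.8,0.3,0.3,-1, -0.2,0.58,-1.8,-1.9,0.3,0.3,-1, -0.2,0.6,-1.85,-2.0,0.4,0.3,-1, -0.2,0.6,-1.9,-2.0,0.4,0.3,-1, -0.2,0.6,-1.95,-2.1,0.4,0.3,-1, -0.2,0.6,-1.95,-2.1,0.4,0.3,-1, -0.2,0.6,-1.95,-2.1,0.4,0.3,-1, -0.2,0.6,-1.95,-2.1,0.4,0.3,-1]'
python3 -c "
from rig import bot
from h import *
tcp(bot)"
```

```text
clock: 43.68
eef_pos: [0.5018, 0.0753, 0.0361]
tcp_rot: [-1.981, -0.041, -0.084]
contact_force: [-1.6, 24.7, -0.6]
gripper_width: -0.001
TCP strip mm [-68.7 136.1] z 0.0361 rot [-1.981 -0.041 -0.084] F [-1.6 24.7 -0.6] t 43.6833
J [-0.17  0.77 -0.38  2.14  1.    0.77 -1.49]
```

```bash
python3 -m inch '[-0.2,0.58,-1.95,-2.2,0.5,0.4,-1, -0.2,0.58,-2.0,-2.2,0.5,0.4,-1, -0.2,0.58,-2.0,-2.2,0.5,0.4,-1, -0.2,0.6,-2.05,-2.3,0.5,0.4,-1, -0.2,0.6,-2.05,-2.3,0.5,0.4,-1, -0.2,0.6,-2.05,-2.3,0.5,0.4,-1, -0.2,0.6,-2.05,-2.3,0.5,0.4,-1, -0.2,0.6,-2.05,-2.3,0.5,0.4,-1, -0.2,0.6,-2.05,-2.3,0.5,0.4,-1, -0.2,0.6,-2.05,-2.3,0.5,0.4,-1]'
python3 -c "
from rig import bot
from h import *
tcp(bot)"
```

```text
clock: 44.52
eef_pos: [0.5014, 0.0752, 0.0363]
tcp_rot: [-1.969, -0.055, -0.067]
contact_force: [-1.2, 25.7, -1.3]
gripper_width: 0.001
TCP strip mm [-69.1 136. ] z 0.0363 rot [-1.969 -0.055 -0.067] F [-1.2 25.7 -1.3] t 44.5167
J [-0.18  0.76 -0.38  2.16  1.03  0.75 -1.51]
```

```bash
python3 -m inch '[0,-0.42,1.0,-0.2,0.2,0.5,-1, 0,-0.42,0.9,-0.2,0.2,0.5,-1, 1.8,-0.02,0.1,-0.2,0.2,0.5,-1, 2.2,0,0,-0.2,0.1,0.4,-1, 2.2,0,0,-0.2,0,0.4,-1, 2.2,0,0,-0.2,0,0.3,-1, 2.2,0,0,-0.2,0,0.3,-1, 1.6,0,0,-0.2,0,0.2,-1, 0.4,0,0,0,0,0,-1, 0,0,0,0,0,0,-1]'
python3 look.py o
```

```text
clock: 45.35
eef_pos: [0.6345, 0.0983, 0.0397]
tcp_rot: [-1.982, -0.007, -0.086]
contact_force: [0.7, 0.7, -0.1]
gripper_width: 0.001
TCP strip mm [ 61.4 171.1] z 0.0397 rot [-1.982 -0.007 -0.086] F [ 0.7  0.7 -0.1] t 45.35
J [-0.11  0.86 -0.42  1.81  0.87  0.96 -1.2 ]
```

Run:
```python
from rig import bot
from h import *
tcp(bot)
for n in ["scene","side"]:
    f=bot.grab_frame(n); a=f["frame"][:,:,::-1]
    a=a[180:270,305:405] if n=="scene" else a[180:250,255:355]
    cv2.imwrite(f"pics/oz_{n}.png",cv2.resize(a,None,fx=6,fy=6,interpolation=cv2.INTER_CUBIC))
```

```text
TCP strip mm [ 59.7 171.1] z 0.0397 rot [-1.983 -0.006 -0.085] F [ 0.4 -0.2  0.3] t 45.45
J [-0.11  0.86 -0.42  1.82  0.87  0.96 -1.2 ]
```

View pics/oz_scene.png

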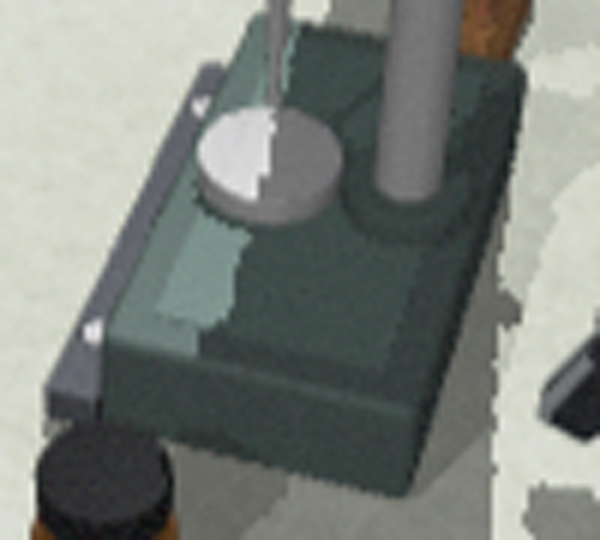

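View pics/oz_side.png

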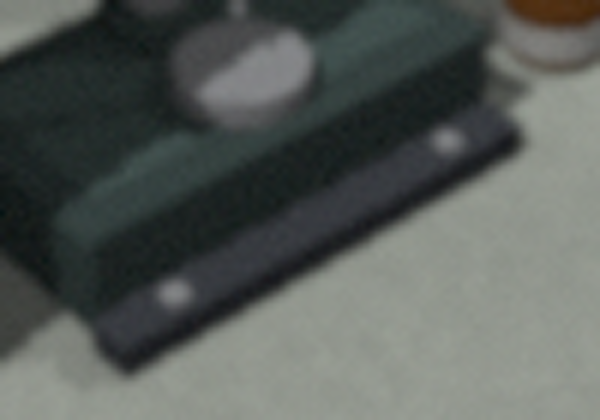

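```bash
python3 -m inch '[0.1,0.27,-0.44,-0.2,0,0,-1, 0.1,0.27,-0.44,-0.2,0,0,-1, 0.1,0.27,-0.44,-0.2,0,0,-1, 0.1,0.27,-0.44,-0.2,0,0,-1, 0,0.27,-0.44,-0.2,0,0,-1, 0,0.2,-0.4,0,0,0,-1, 0,0.12,-0.25,0,0,0,-1, 0,0.09,-0.2,0,0,0,-1, 0,0.09,-0.2,0,0,0,-1, 0,0.09,-0.2,0,0,0,-1]'
python3 -c "
from rig import bot
from h import *
tcp(bot)"
```

```text
clock: 46.38
eef_pos: [0.6291, 0.0641, 0.0362]
tcp_rot: [-1.99, -0.002, -0.075]
contact_force: [0.6, 3.8, 0.7]
gripper_width: -0.002
TCP strip mm [ 59.1 136.5] z 0.0362 rot [-1.99  -0.002 -0.075] F [0.6 3.8 0.7] t 46.3833
J [-0.07  0.86 -0.41  1.85  0.9   0.93 -1.18]
```

```bash
python3 -m inch '[0,0.2,-0.5,-0.4,0.1,0,-1, 0,0.34,-0.9,-0.8,0.1,0,-1, 0,0.46,-1.2,-1.2,0.2,0,-1, 0,0.54,-1.45,-1.5,0.3,0,-1, 0,0.6,-1.65,-1.7,0.3,0.1,-1, 0,0.64,-1.8,-1.9,0.3,0.1,-1, 0,0.68,-1.9,-2.0,0.4,0.1,-1, 0,0.7,-2.0,-2.1,0.4,0.1,-1, 0,0.7,-2.0,-2.1,0.4,0.1,-1, 0,0.7,-2.0,-2.1,0.4,0.1,-1]'
python3 -c "
from rig import bot
from h import *
tcp(bot)"
```

```text
clock: 47.22
eef_pos: [0.6284, 0.063, 0.0363]
tcp_rot: [-1.987, -0.047, -0.035]
contact_force: [-3.6, 26.7, 0.7]
gripper_width: 0.0
TCP strip mm [ 58.5 135.3] z 0.0363 rot [-1.987 -0.047 -0.035] F [-3.6 26.7  0.7] t 47.2167
J [-0.09  0.84 -0.39  1.89  0.97  0.88 -1.22]
```

```bash
python3 -m inch '[0,-0.42,1.0,0,0.3,0.3,-1, 0,-0.42,0.9,0,0.3,0.3,-1, -1.8,0,0.05,0,0.3,0.3,-1, -2.2,0,0,0,0.3,0.3,-1, -2.2,0,0,0,0.2,0.3,-1, -2.2,0,0,0,0.2,0.3,-1, -1.6,0,0,0,0.1,0.2,-1, -0.5,0.05,-0.2,0,0,0.2,-1, 0,0,0,0,0,0,-1, 0,0,0,0,0,0,-1]'
python3 -c "
from rig import bot
from h import *
tcp(bot)"
```

```text
clock: 48.05
eef_pos: [0.5248, 0.0823, 0.0339]
tcp_rot: [-2.005, -0.028, -0.084]
contact_force: [0.7, -0.2, 1.2]
gripper_width: -0.0
TCP strip mm [-46.4 145.2] z 0.0339 rot [-2.005 -0.028 -0.084] F [ 0.7 -0.2  1.2] t 48.05
J [-0.17  0.8  -0.39  2.07  0.97  0.83 -1.43]
```

```bash
python3 -m inch '[-0.2,0.05,-0.22,0,0,0.2,-1, -0.2,0.05,-0.22,0,0,0.2,-1, -0.1,0.07,-0.2,0,0,0.2,-1, 0,0.08,-0.2,0,0,0,-1, 0,0.08,-0.2,0,0,0,-1, 0,0.08,-0.2,0,0,0,-1, 0,0.14,-0.35,-0.2,0,0,-1, 0,0.26,-0.65,-0.6,0.1,0,-1, 0,0.38,-1.0,-1.0,0.2,0.1,-1, 0,0.48,-1.3,-1.4,0.3,0.2,-1]'
python3 -c "
from rig import bot
from h import *
tcp(bot)"
```

```text
clock: 48.88
eef_pos: [0.5229, 0.0733, 0.0352]
tcp_rot: [-1.983, -0.028, -0.088]
contact_force: [-4.8, 23.9, 7.6]
gripper_width: 0.0
TCP strip mm [-47.6 136.1] z 0.0352 rot [-1.983 -0.028 -0.088] F [-4.8 23.9  7.6] t 48.8833
J [-0.15  0.79 -0.39  2.09  0.97  0.8  -1.42]
```

```bash
python3 -m inch '[-0.1,0.5,-1.55,-1.7,0.3,0.3,-1, -0.1,0.52,-1.7,-1.8,0.3,0.3,-1, -0.1,0.55,-1.8,-1.9,0.3,0.3,-1, -0.1,0.58,-1.9,-2.0,0.4,0.3,-1, -0.1,0.6,-2.0,-2.1,0.4,0.3,-1, -0.1,0.62,-2.05,-2.2,0.4,0.3,-1, -0.1,0.64,-2.1,-2.2,0.4,0.3,-1, -0.1,0.65,-2.15,-2.2,0.4,0.3,-1, -0.1,0.65,-2.15,-2.2,0.4,0.3,-1, -0.1,0.65,-2.15,-2.2,0.4,0.3,-1]'
python3 -c "
from rig import bot
from h import *
tcp(bot)"
```

```text
clock: 49.72
eef_pos: [0.5221, 0.073, 0.0358]
tcp_rot: [-1.955, -0.043, -0.049]
contact_force: [-4.7, 29.0, 0.7]
gripper_width: -0.001
TCP strip mm [-48.3 135.7] z 0.0358 rot [-1.955 -0.043 -0.049] F [-4.7 29.   0.7] t 49.7167
J [-0.14  0.77 -0.39  2.12  1.02  0.76 -1.43]
```

```bash
python3 -m inch '[0,-0.35,0.8,-0.2,0.3,0.3,-1, -0.6,-0.15,0.4,-0.2,0.3,0.3,-1, -1.0,0,0,-0.2,0.3,0.3,-1, -1.0,0,0,0,0.2,0.3,-1, -0.5,0.1,-0.2,0,0,0.2,-1, 0,0.12,-0.3,0,0,0,-1, 0,0.1,-0.22,0,0,0,-1, 0,0.09,-0.2,0,0,0,-1, 0,0.15,-0.35,-0.2,0,0,-1, 0,0.28,-0.7,-0.6,0,0,-1]'
python3 -c "
from rig import bot
from h import *
tcp(bot)"
```

```text
clock: 50.55
eef_pos: [0.4887, 0.0766, 0.0344]
tcp_rot: [-1.957, -0.03, -0.072]
contact_force: [-4.0, 17.5, 9.8]
gripper_width: 0.001
TCP strip mm [-81.9 136.3] z 0.0344 rot [-1.957 -0.03  -0.072] F [-4.  17.5  9.8] t 50.55
J [-0.16  0.76 -0.39  2.17  1.01  0.74 -1.49]
```

```bash
python3 -m inch '[-0.1,0.3,-1.1,-1.2,0.2,0.2,-1, -0.1,0.38,-1.4,-1.5,0.3,0.3,-1, -0.1,0.44,-1.6,-1.8,0.3,0.3,-1, -0.1,0.5,-1.8,-2.0,0.4,0.3,-1, -0.1,0.54,-1.9,-2.1,0.4,0.3,-1, -0.1,0.56,-2.0,-2.2,0.4,0.3,-1, -0.1,0.58,-2.05,-2.3,0.4,0.3,-1, -0.1,0.6,-2.1,-2.3,0.4,0.3,-1, -0.1,0.6,-2.1,-2.3,0.4,0.3,-1, -0.1,0.6,-2.1,-2.3,0.4,0.3,-1]'
python3 -c "
from rig import bot
from h import *
tcp(bot)"
```

```text
clock: 51.38
eef_pos: [0.4883, 0.076, 0.035]
tcp_rot: [-1.932, -0.039, -0.051]
contact_force: [-6.2, 30.4, 4.6]
gripper_width: 0.003
TCP strip mm [-82.2 135.6] z 0.035 rot [-1.932 -0.039 -0.051] F [-6.2 30.4  4.6] t 51.3833
J [-0.16  0.75 -0.4   2.19  1.04  0.71 -1.5 ]
```

```bash
python3 -m inch '[0,-0.4,1.0,-0.3,0.2,0.4,-1, 0.2,-0.4,1.0,-0.3,0.2,0.4,-1, 2.2,-0.02,0.05,-0.3,0.2,0.4,-1, 2.3,0,0,-0.3,0.1,0.4,-1, 2.3,0,0,-0.3,0,0.3,-1, 2.3,0,0,-0.2,0,0.3,-1, 2.3,0,-0.05,-0.2,0,0.3,-1, 2.2,0.05,-0.15,-0.1,0,0.2,-1, 1.7,0.05,-0.2,0,0,0,-1, 0,0.05,-0.1,0,0,0,-1]'
python3 -c "
from rig import bot
from h import *
tcp(bot)"
```

```text
clock: 52.22
eef_pos: [0.6511, 0.0857, 0.0383]
tcp_rot: [-1.959, 0.002, -0.074]
contact_force: [0.6, -0.0, 0.4]
gripper_width: -0.0
TCP strip mm [ 79.1 160. ] z 0.0383 rot [-1.959  0.002 -0.074] F [ 0.6 -0.   0.4] t 52.2167
J [-0.07  0.87 -0.44  1.79  0.87  0.95 -1.14]
```

```bash
python3 -m inch '[0.1,0.24,-0.45,-0.3,0,0,-1, 0.1,0.24,-0.45,-0.3,0,0,-1, 0.05,0.24,-0.45,-0.3,0,0,-1, 0,0.2,-0.4,-0.2,0,0,-1, 0,0.13,-0.28,0,0,0,-1, 0,0.1,-0.2,0,0,0,-1, 0,0.09,-0.2,0,0,0,-1, 0,0.09,-0.2,0,0,0,-1, 0,0.15,-0.35,-0.2,0,0,-1, 0,0.26,-0.65,-0.6,0.1,0,-1]'
python3 -c "
from rig import bot
from h import *
tcp(bot)"
python3 -m inch '[0,0.4,-1.05,-1.1,0.2,0,-1, 0,0.5,-1.35,-1.4,0.3,0,-1, 0,0.56,-1.55,-1.6,0.3,0,-1, 0,0.62,-1.75,-1.8,0.4,0.1,-1, 0,0.66,-1.85,-1.9,0.5,0.1,-1, 0,0.68,-1.95,-2.0,0.5,0.1,-1, 0,0.7,-2.0,-2.1,0.5,0.1,-1, 0,0.72,-2.1,-2.1,0.5,0.1,-1, 0,0.72,-2.1,-2.1,0.5,0.1,-1, 0,0.72,-2.1,-2.1,0.5,0.1,-1]'
python3 -c "
from rig import bot
from h import *
tcp(bot)"
```

```text
clock: 53.05
eef_pos: [0.6489, 0.0612, 0.036]
tcp_rot: [-1.96, -0.003, -0.062]
contact_force: [0.4, 13.9, 2.6]
gripper_width: 0.001
TCP strip mm [ 79.  135.3] z 0.036 rot [-1.96  -0.003 -0.062] F [ 0.4 13.9  2.6] t 53.05
J [-0.05  0.86 -0.42  1.82  0.9   0.92 -1.13]
clock: 53.88
eef_pos: [0.648, 0.0609, 0.0362]
tcp_rot: [-1.964, -0.062, -0.026]
contact_force: [-3.1, 25.7, -0.0]
gripper_width: 0.005
TCP strip mm [ 78.1 135. ] z 0.0362 rot [-1.964 -0.062 -0.026] F [-3.1 25.7 -0. ] t 53.8833
J [-0.07  0.85 -0.4   1.86  0.98  0.86 -1.2 ]
```

```bash
python3 -m inch '[0,0.74,-2.15,-2.2,0.9,0.4,-1, 0,0.75,-2.2,-2.2,0.9,0.4,-1, 0,0.76,-2.25,-2.3,0.9,0.4,-1, 0,0.76,-2.25,-2.3,0.9,0.4,-1, 0,0.76,-2.25,-2.3,0.9,0.4,-1, 0,0.76,-2.25,-2.3,0.9,0.4,-1, 0,0.76,-2.25,-2.3,0.9,0.4,-1, 0,0.76,-2.25,-2.3,0.9,0.4,-1, 0,0.76,-2.25,-2.3,0.9,0.4,-1, 0,0.76,-2.25,-2.3,0.9,0.4,-1]'
python3 -c "
from rig import bot
from h import *
tcp(bot)"
```

```text
clock: 54.72
eef_pos: [0.6481, 0.0609, 0.0362]
tcp_rot: [-1.964, -0.102, -0.062]
contact_force: [-0.4, 27.9, 0.0]
gripper_width: -0.005
TCP strip mm [ 78.3 134.9] z 0.0362 rot [-1.964 -0.102 -0.062] F [-0.4 27.9  0. ] t 54.7167
J [-0.09  0.84 -0.38  1.88  1.    0.84 -1.27]
```

```bash
python3 -m inch '[0,-0.3,0.7,0,0,0.3,-1, 0,-0.5,1.2,0,0,0.3,-1, 0,-0.6,1.5,0,0,0.3,-1, 0,-0.7,1.7,0,0,0.3,-1, 0,-0.8,1.7,0,0,0.3,-1, 0,-0.8,1.7,0,0,0.3,-1, 0,-0.8,1.5,0,0,0.2,-1, 0,-0.5,1.0,0,0,0,-1, 0,0,0,0,0,0,-1, 0,0,0,0,0,0,-1]'
python3 look.py p
python3 - <<'E'
from rig import bot
from h import *
for n in ["scene","side"]:
    f=bot.grab_frame(n); a=f["frame"][:,:,::-1]; cv2.imwrite(f"pics/pf_{n}.png",a)
    a=a[180:270,305:405] if n=="scene" else a[180:250,255:355]
    cv2.imwrite(f"pics/pz_{n}.png",cv2.resize(a,None,fx=6,fy=6,interpolation=cv2.INTER_CUBIC))
tcp(bot)
E
```

```text
clock: 55.55
eef_pos: [0.6522, 0.1871, 0.0389]
tcp_rot: [-1.979, -0.059, -0.077]
contact_force: [-0.3, -1.1, 0.6]
gripper_width: -0.001
TCP strip mm [ 71. 261.] z 0.0389 rot [-1.979 -0.059 -0.077] F [-0.3 -1.1  0.6] t 55.55
J [-0.23  0.9  -0.44  1.73  0.87  1.01 -1.28]
TCP strip mm [ 71.1 259.5] z 0.039 rot [-1.979 -0.059 -0.078] F [-0.6 -0.7 -0.6] t 55.75
J [-0.22  0.9  -0.44  1.73  0.87  1.01 -1.28]
```

View pics/pf_scene.png

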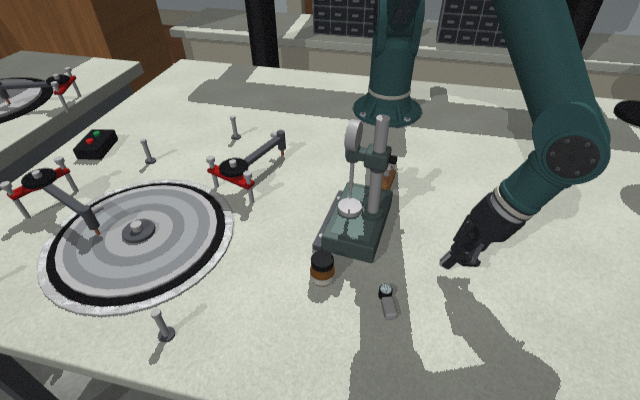

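View pics/pz_scene.png

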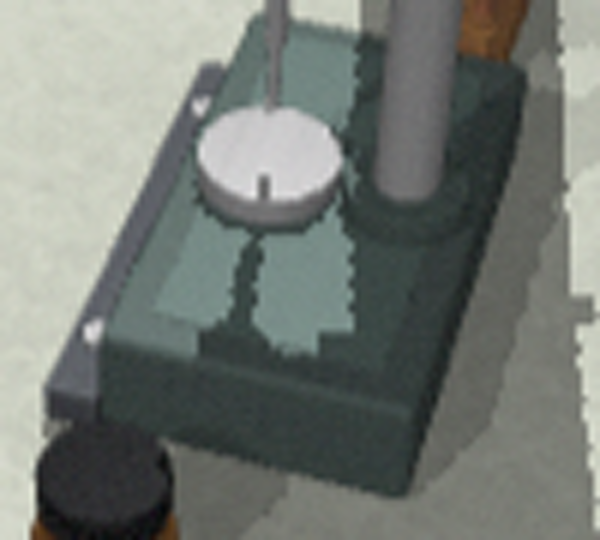

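View pics/pz_side.png

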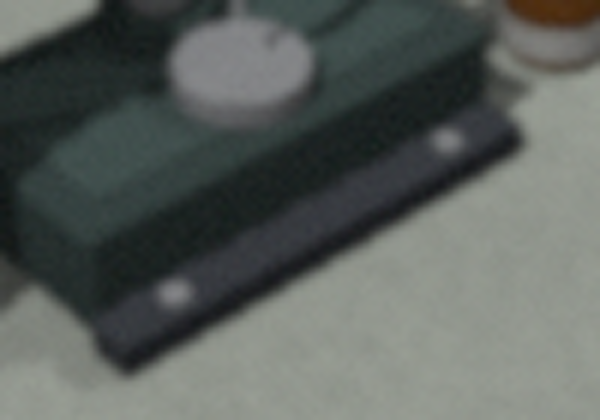

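Run:
```python
from rig import bot
from h import *
f=bot.grab_frame("side"); a=f["frame"][:,:,::-1]
for i,(r,c) in enumerate([((220,250),(260,300)),((185,215),(325,355))]):
    b=a[r[0]:r[1],c[0]:c[1]]; b=cv2.normalize(b,None,0,255,cv2.NORM_MINMAX); b=np.clip(b.astype(float)*1.8,0,255).astype(np.uint8); cv2.imwrite(f"pics/q{i}.png",cv2.resize(b,None,fx=15,fy=15,interpolation=cv2.INTER_CUBIC))
g=lambda p,z:print((instrip(pick(f,p,(255,180),6,z))*1000).round(1).tolist())
g([(490,106),(522,130),(97,322),(125,352)],.016); g([(487,100),(95,307)],.016)
```

```text
[[92.1, 3.7], [91.1, -15.0], [-94.3, 5.7], [-96.2, -12.7]]
[[93.8, 7.1], [-90.2, 12.3]]
```

View pics/q0.png

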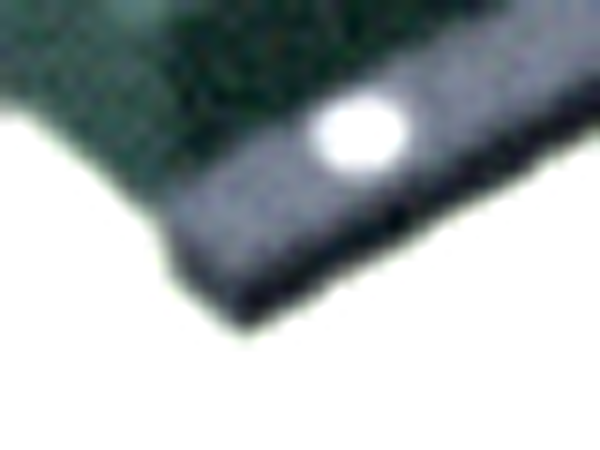

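View pics/q1.png

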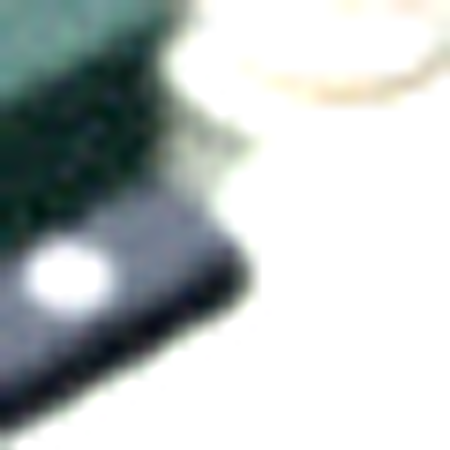

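```bash
python3 -c "
from rig import bot
s=bot.read_state();print(s['clock'],s['contact_force']);print(bot.finish_job())"
```

```text
55.8 [0.04300086 0.47990945 0.38031649]
the job is handed in; nothing more can be done
None
```

I walked the comparator home with alternating low pushes at its two rear corners, drew the tool back about 12 cm, and handed the job in at 55.8 s.

- **Seating against the strip:** At the end I pushed again near each rear corner, to about 30 N on the robot's side and 28 N on the far side. Neither side moved, and both loads were above what it had taken to swing the base freely. The last close-up pictures show the front edge against the strip along its whole length.
- **Ends:** In the side camera the ends of the base are level with the ends of the strip to about 2–3 mm.
- **Force:** The highest total force I read was about 31 N. Force is only reported at the end of each move, so a brief peak in between could have gone unseen, though the step sizes kept it limited.
- **Column, arm and dial; bystanders:** Nothing in the pictures suggested that the tool touched the column, arm or dial. I saw no change in the tang, jar, dop block or loupe, but I did not re-measure their positions at the end.
- **Disagreement:** My hand-picked corner positions differed between the two cameras by up to about 10 mm. I therefore judged the final seating by the stall test and the close-ups, not by the absolute coordinates.

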